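# Swing the straight-edge round its pivot pin and cap it

### The job

Set up the cutting guide: first lift the large steel weight off the board and stand it on free worktop. Then, keeping the steel straight-edge flat on the board, slide it until its V notch sits on the pivot pin and swing it round that pin, notch kept on the pin, until its notched edge lies against the stop block; lock it with the bridge cap, fully down over the block's two dowels. Leave the small weight, the dropper bottle and the tape roll where they stand.

Things in the scene. Friction and masses are not known exactly. Their poses are not given: they have to be found in the camera images.
- board: Fixed grey board 200 (x) x 240 (y) x 12 mm on the worktop; origin at the centre of its underside, z up. Its flat top carries only the pivot pin and the stop block. Board yaw within 0.15 rad of the robot's. Behind it, beyond x = 0.635 m for y from -0.05 to 0.55 m, stands a fixed 180 mm high test machine; the worktop's front edge is at x = 0.375 m.
- pin (a point): Upright steel pivot pin on the board, 12 mm diameter, 22 mm high; this point is on its axis at the board's top (12 mm above the worktop), at board (-70, 50) mm.
- block_top (a point): Centre of the top of the aluminium stop block on the board: 54 (board x) x 34 (board y) x 10 mm high, at board (25, 76.5) mm. Its face towards board -y (at board y = 59.5 mm) is the stop. Two steel dowels stand on its top, 15 mm before and behind this point along board x: 9 mm diameter, 11 mm high, tapered tips.
- cap_seat (a point): Point (axes as the board's) where the cap's origin lies when the cap is fully seated, its axes along the board's: board (25, 57) mm, 2 mm above the board's top.
- straightedge: Loose flat steel bar, 195 x 38 x 10 mm, 0.22 to 0.4 kg, on the board. x runs along it to the free end, y towards its notched edge. Origin: underside, where the pin's axis stands when the notch is home on the pin. Spans x -40 to 155, y -28.5 to 9.5 mm. V notch of 90 degrees in the edge y = 9.5, 36 mm wide, 18 mm deep, centred at x = 0. Home: x along board x, notched edge on the stop, top flush with the block.
- plain_edge (a point): Middle of the bar's plain long edge's face, at bar (60, -28.5, 5) mm, beside its mass centre (x 58, y -10). A push here along bar +y presses the notch onto the pin. At the start the notch is 9 to 25 mm short of the pin and the bar points 0.7 to 1.15 rad clockwise (from above) of board x, into the open right part of the board.
- cap: Loose aluminium bridge cap, 54 (x) x 95 (y) x 52 mm high, about 0.25 kg, standing beside the board, yaw within 0.8 rad of the board's. Origin: centre of its footprint, level with its feet. Feet along both y ends, 8 mm wide and high, 79 mm apart; plate between z 8 and 20 mm. Two 12 mm through holes at x = -15 and 15, y = 19.5 mm, for the dowels. Seated, the plate rests on block and bar, a foot beyond each.
- cap_handle (a point): Where to pinch the cap, across its x: black T-shaped handle over its centre, 14 mm thick in x, upper bar 44 mm long in y, from z 36 to 52 mm of the cap; the stem below, down to the plate at 20 mm, is 22 mm long. This point is at cap z = 44 mm.
- weight: The large weight: steel-grey calibration weight, 0.5 kg, 43 mm diameter up to 42 mm, above it a knob of 23 mm diameter (widest near the top) up to 60 mm; origin under its centre. It stands on the board in the path of the straight-edge. To be stood upright on bare worktop (origin at z = 0), clear of everything.
- small_weight: Bystander: pale brass calibration weight, 33 mm diameter, 50 mm high, origin under its centre. Not to be disturbed.
- dropper: Bystander: small brown dropper bottle with black teat, 34 mm wide, 102 mm high, origin under its centre; easily tipped. Not to be disturbed.
- tape_roll: Bystander: roll of white tape lying flat, 93 mm diameter, 48 mm high, origin under its centre. Not to be disturbed.
There are look-alikes about, which are no part of the job. Of the things shaped like the cap, the aluminium one is meant.

How it is judged:
By the outcome, as a careful person would: the job done as asked, in the order asked, and still so for the second after the job is handed in, with the robot touching nothing.
It also fails if it takes over 61 s, if anything falls off the work surface, if the arm or the gripper's body presses on something with over 40 N, if the wrist force passes 120 N, or if a joint passes its speed limit or range.

### The arm

A 6-joint arm with a two-finger parallel gripper is mounted at the origin on a cart in front of the work surface, level with it; the furniture and walls round the work are solid. World frame = base frame: x ahead of the robot, y to its left, z up, the work surface at z = 0. Lengths are in m, angles in rad, forces in N, time in s.
With the tool pointing down it reaches from about 0.425 to 0.925 m from the base axis. Payload 12.5 kg.
Tool frame: the origin (TCP) lies on the front face of the gripper's body, between the roots of the fingers; the fingertips stand 73 mm ahead of it and the grasp point (between the pads) lies 54 mm ahead of it; z points along the fingers, x is the direction in which the jaws open and shut, and the axes are right-handed (so a half turn about z gives the same grasp; the last joint's range is limited). The gripper opens to 85 mm and grips with 20 to 120 N. Pads are 22 mm wide; open, the fingers measure 114 mm over their backs; the gripper's body (76 mm by 85 mm) begins 54 mm behind the grasp point. The pads swing forward as they close: fully open they stand 13 mm farther back than shut.
Start: joints at [1.212, 0.491, 1.559, -0, 1.092, -0.106], TCP at [0.156, 0.605, 0.304] pointing down, gripper open.
Joint ranges: [-3.1, 3.1], [-0.84, 2.19], [0.05, 2.79], [-1.13, 4.28], [0.06, 2.93], [-2.69, 2.69]. Speed limits (rad/s): [2.22, 2.22, 2.79, 3.14, 3.14, 3.14].

### API

Orientations are given as [roll, pitch, yaw] about the fixed x, y, z axes, in that order (R = Rz(yaw) Ry(pitch) Rx(roll)).
In Python, from cell import arm gives the robot as it stands.
- The arm moves only by the tool jog_arm, never from a script. Its argument "series" is a list that holds one entry, the list of rows, each a list of 7 numbers: the shift along the tool's x, y, z in mm, then the turn, a rotation vector about the tool's x, y, z in degrees, then the opening, from 0 (shut) to 1 (fully open). In form: [[[x, y, z, wx, wy, wz, hand], ...]]. A call has 1 to 12 rows; each row is the pose to reach, as a shift and turn from the pose commanded when the call began, along the tool's axes at that moment; what a row does not reach only later rows make up. A row lasts 1/12 s, in which the tool goes at most 41.7 mm and 7.16 degrees, less where a joint would pass 70% of its speed; a pose out of reach is approached as far as the arm can. A call with a gripper value outside its range is refused whole. The fingers move at their own pace and stop on an object; "newtons" is the grip in N (left out, the last holds). Time passes only in rows, so rows that repeat a pose let the fingers close. It gives the time, the measured TCP pose, the force and the opening at its end, in the units of the state.
- arm.state(): the state, without advancing time (a new reading comes with each control period).
- arm.camera(name): name is "scene" or "top" or "wrist"; returns a dict with "img" (400x640x3 uint8, red, green, blue), "z_map" (400x640 float32, m along the optical axis (not along the pixel's ray), 0 where there is no reading), "fx", "fy", "cx", "cy" (pixels), "xyz" and "rotation" of the camera in the world; the wrist camera has in their place "mount" (4x4, takes a point from camera to tool coordinates, whose origin is the TCP and whose axes are the tool frame's). Camera axes: x right, y down, z forward; pixel columns grow to the right and rows downward; lengths in m; the calibration is good to about 2 mm. The wrist camera is an equidistant fisheye: a pixel r from the principal point sees the ray r / f radians off the axis. A picture is of the moment at which its call begins: read the wrist's pose just before it.
- arm.sign_off(): hands the job in, once; it reports no verdict.
Trained networks look in a picture, given as the dict that the camera call returned (one of the last four; its "shot" number tells which), for a name from the list of things; names that differ only in an ending like _2 or _b are one class to them, and where a whole thing is asked for, a point or a joint stands for the part that bears it (a point fixed in the world has none). Each returns a list of dicts, best first, with "p" (0 to 1); they miss things now and then, are a little off and sometimes report something else, mostly with a low value. They report only what shows in the picture. A call takes as long as a camera call. They do not tell look-alikes from the thing itself.
- arm.find_in(picture, target): "xyz" ([x, y, z] in m, in world coordinates, good to about 4 mm: the middle of the surface that is visible of it).
The state is a dict: "time_s": time; "joints": joint angles; "joint_velocities": joint speeds; "tau": joint torques, N m; "ee_pos": TCP position; "eef_rot": TCP orientation; "force": force on the tool from outside, world axes, zero at the start; "moment": the same for the moment, N m; "finger_gap": finger opening in m.
Only numpy, scipy, OpenCV 4.12 (cv2) and the standard library are available. Lean on these libraries where they do the work, as an engineer would, in place of code of your own. Each camera call takes 0.05 s, during which the arm holds its last target.

## Working session

There is one attempt and no reset: what is moved stays moved. The work goes in short steps, Python scripts to look and compute and a tool call to move; the robot and the scene stay as the last step left them, time stands still between calls to the robot, and variables do not carry over. Pictures are saved under pics/ and viewed, and the job is handed in when it is done.

Besides the shell and the picture viewer there is one more tool, called after ">>>" as name(argument=value, ...), one argument or row to a line, values as JSON. jog_arm: Moves the arm, as the interface text tells. Its arguments: {"type":"object","properties":{"series":{"type":"array","items":{"type":"array","items":{"type":"array","items":{"type":"number"}}}},"newtons":{"type":"number"}},"required":["series"]}

```bash
ls -la; mkdir -p pics; python3 - <<'E'
from cell import arm
import cv2,json
s=arm.state(); print(s)
for n in ("scene","top"):
    c=arm.camera(n); cv2.imwrite(f"pics/{n}0.png",c["img"][:,:,::-1]); print(n,c["fx"],c["fy"],c["cx"],c["cy"],c["xyz"],c["rotation"])
    for t in ["board","straightedge","plain_edge","pin","block_top","cap","cap_handle","weight","small_weight","dropper","tape_roll"]:
        try: print(t,[( [round(v,4) for v in d["xyz"]],round(d["p"],2)) for d in arm.find_in(c,t)])
        except Exception as e: print(t,e)
E
```

```text
total 12
drwxr-xr-x  3 agent agent 4096 Dec  6 15:27 .
drwxr-xr-x 23 root  root  4096 Dec  6 15:27 ..
drwxr-xr-x  2 agent agent 4096 Dec  6 15:27 pics
{'time_s': 0.0, 'joints': array([ 1.21234604e+00,  4.91580559e-01,  1.55950275e+00,  2.89099515e-06,
        1.09169914e+00, -1.05580014e-01]), 'joint_velocities': array([ 0.00092119,  0.0001192 ,  0.00043757,  0.00105026, -0.00068806,
        0.00031284]), 'tau': array([-1.90299368e-03, -6.18433642e+01, -2.61594611e+01, -1.87719611e-04,
        4.02545964e-03, -1.55743561e-05]), 'ee_pos': array([0.15627248, 0.60497817, 0.30329629]), 'eef_rot': array([-3.14146472e+00,  1.18289703e-03,  1.31792479e+00]), 'force': array([-0.631384  , -0.26556526, -0.36494503]), 'moment': array([0.01078166, 0.04342631, 0.02151869]), 'finger_gap': 0.08528237208344915}
scene 362.9949150573651 362.9949150573651 319.6438975716284 209.37129185434134 [-0.04148053 -0.52730219  0.67761625] [-2.26736993 -0.02124539 -0.81200007]
board [([0.5006, -0.0991, 0.0158], 0.56)]
straightedge [([0.449, -0.0995, 0.0235], 0.73)]
plain_edge [([0.4442, -0.1065, 0.0237], 0.73), (
[... 659 characters left out ...]
57833573]
board [([0.5131, -0.0686, 0.0138], 0.95)]
straightedge [([0.4518, -0.096, 0.0207], 0.72)]
plain_edge [([0.4503, -0.0973, 0.0217], 0.82)]
pin [([0.5141, -0.068, 0.0093], 0.63)]
block_top [([0.5133, -0.0679, 0.0118], 0.93)]
cap [([0.4939, -0.4208, 0.0213], 0.88), ([0.4763, -0.2811, 0.0191], 0.85), ([0.5498, 0.1923, 0.0221], 0.64)]
cap_handle [([0.549, 0.191, 0.0187], 0.95), ([0.4926, -0.4184, 0.018], 0.94), ([0.4753, -0.2774, 0.0185], 0.89)]
weight [([0.5384, -0.0647, 0.0485], 0.62)]
small_weight [([0.589, -0.3001, 0.048], 0.58), ([0.4383, 0.2114, 0.0297], 0.47)]
dropper [([0.4493, 0.1053, 0.0639], 0.55), ([0.4761, -0.2782, 0.021], 0.37)]
tape_roll [([0.5894, -0.3031, 0.0446], 0.94)]
```

View pics/scene0.png

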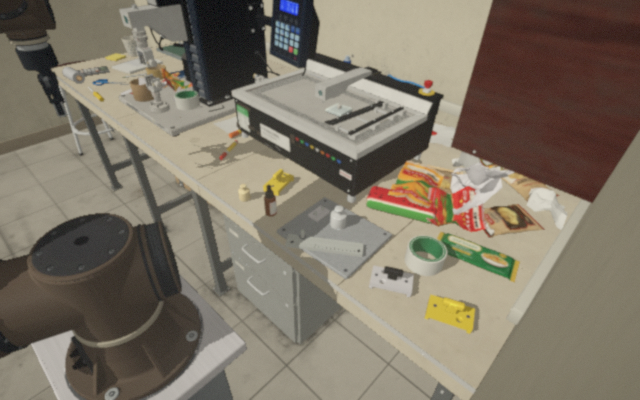

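View pics/top0.png

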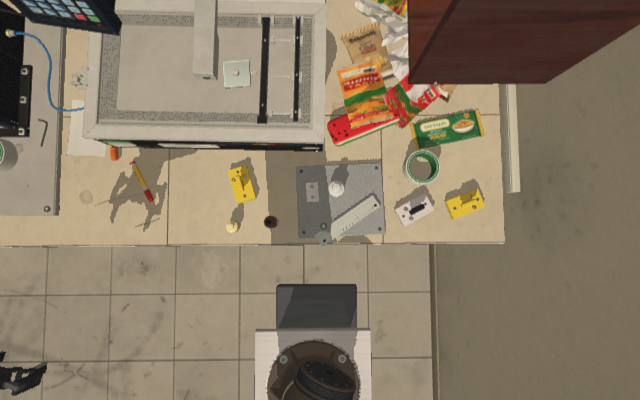

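The top view shows three cap-shaped things: aluminium at (415,209), yellow at (240,183) and yellow at (466,204). The board is at (340,200) with the bar on it, and the weight is at (337,187). I choose the aluminium cap and check it in a crop.

```bash
python3 - <<'E'
from cell import arm
import cv2,numpy as np
c=arm.camera("top"); np.savez("top0.npz",**{k:np.array(v) for k,v in c.items()})
im=c["img"][:,:,::-1][150:250,285:445]; cv2.imwrite("pics/topcrop.png",cv2.resize(im,None,fx=5,fy=5,interpolation=cv2.INTER_CUBIC))
c=arm.camera("scene"); np.savez("scene0.npz",**{k:np.array(v) for k,v in c.items()})
im=c["img"][:,:,::-1][190:310,260:420]; cv2.imwrite("pics/scenecrop.png",cv2.resize(im,None,fx=5,fy=5,interpolation=cv2.INTER_CUBIC))
print(c.keys(),arm.state()["time_s"])
w=arm.camera("wrist"); cv2.imwrite("pics/wrist0.png",w["img"][:,:,::-1]); print({k:w[k] for k in w if k not in("img","z_map")})
E
```

```text
dict_keys(['img', 'z_map', 'fx', 'fy', 'cx', 'cy', 'xyz', 'rotation', 'shot']) 1.3
{'fx': 309.70691628693146, 'fy': 309.70691628693146, 'cx': 316.55096621101626, 'cy': 197.18721138140424, 'mount': array([[ 9.99999890e-01,  1.82290769e-04,  4.32551240e-04,
        -2.91244886e-04],
       [-3.01520198e-04,  9.55710858e-01,  2.94307093e-01,
        -7.49363857e-02],
       [-3.59744450e-04, -2.94307191e-01,  9.55710808e-01,
        -6.97455146e-02],
       [ 0.00000000e+00,  0.00000000e+00,  0.00000000e+00,
         1.00000000e+00]]), 'shot': 5}
```

View pics/topcrop.png

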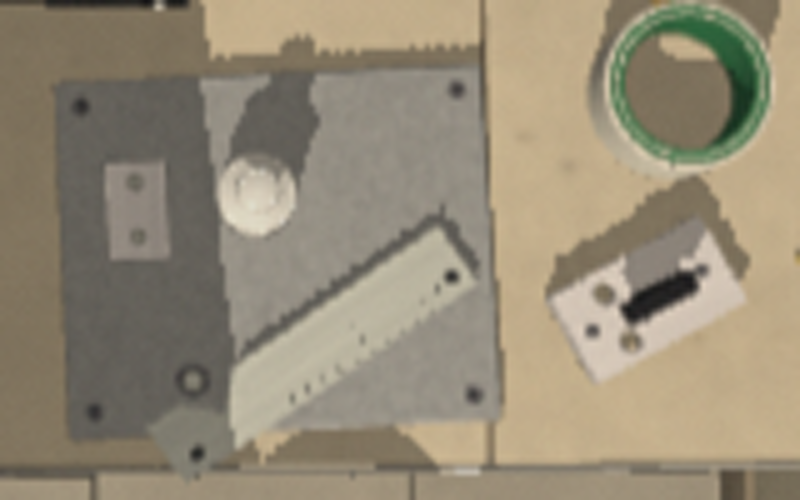

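View pics/scenecrop.png

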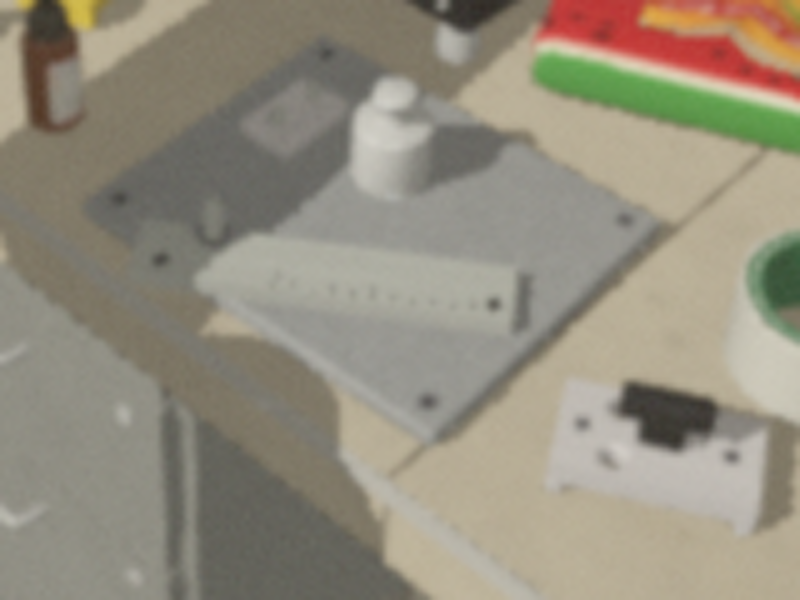

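View pics/wrist0.png

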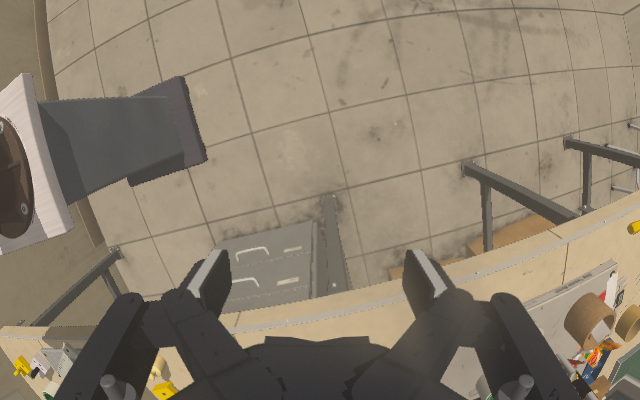

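```bash
cat > h.py <<'E'
import numpy as np
from scipy.spatial.transform import Rotation as Ro
def R(rpy): return Ro.from_euler("xyz",rpy).as_matrix()
def bp(c,u,v,z):
    d=R(c["rotation"])@np.array([(u-c["cx"])/c["fx"],(v-c["cy"])/c["fy"],1.]); o=np.array(c["xyz"])
    return o+d*(z-o[2])/d[2]
def pr(c,p):
    q=R(c["rotation"]).T@(np.array(p)-c["xyz"]); return np.array([c["cx"]+c["fx"]*q[0]/q[2],c["cy"]+c["fy"]*q[1]/q[2]])
def wray(w,u,v):
    x,y=u-w["cx"],v-w["cy"];r=np.hypot(x,y);t=r/w["fx"]
    return np.array([np.sin(t)*x/r,np.sin(t)*y/r,np.cos(t)])
def wbp(w,s,u,v,z):
    M=w["mount"];Rt=R(s["eef_rot"]);o=s["ee_pos"]+Rt@M[:3,3];d=Rt@M[:3,:3]@wray(w,u,v)
    return o+d*(z-o[2])/d[2]
def wpr(w,s,p):
    M=w["mount"];Rt=R(s["eef_rot"]);q=Rt.T@(np.array(p)-s["ee_pos"]);q=M[:3,:3].T@(q-M[:3,3])
    t=np.arccos(q[2]/np.linalg.norm(q));a=np.arctan2(q[1],q[0]);return np.array([w["cx"]+w["fx"]*t*np.cos(a),w["cy"]+w["fx"]*t*np.sin(a)])
def fit2(A,B): # rigid 2d A->B : yaw,t
    A=np.array(A);B=np.array(B);a=A-A.mean(0);b=B-B.mean(0)
    y=np.arctan2((a[:,0]*b[:,1]-a[:,1]*b[:,0]).sum(),(a*b).sum());Q=np.array([[np.cos(y),-np.sin(y)],[np.sin(y),np.cos(y)]])
    t=B.mean(0)-Q@A.mean(0);return y,t,np.linalg.norm(A@Q.T+t-B,axis=1)
def toolmove(s_pos,s_rot,p,rot): # shift mm and rotvec deg in tool frame
    Rt=R(s_rot);return Rt.T@(np.array(p)-s_pos)*1000,np.degrees(Ro.from_matrix(Rt.T@R(rot)).as_rotvec())
E
python3 - <<'E'
from h import *
c=dict(np.load("top0.npz"));z=c["z_map"]
C=lambda p:(p[0]/5+285-.4,p[1]/5+150-.4)
P=lambda p,h:bp(c,*C(p),h)[:2]
def show(n,p,h):
    u,v=C(p);d=z[int(v+.5),int(u+.5)];q=R(c["rotation"])@np.array([(u-c["cx"])/c["fx"],(v-c["cy"])/c["fy"],1.])*d+c["xyz"]
    print(n,P(p,h).round(4),"depth pt",q.round(4))
bo=[(55,82),(482,67),(500,418),(70,438)];Bm=[(.1,.12),(.1,-.12),(-.1,-.12),(-.1,.12)]
obs=[P(p,.012) for p in bo]+[P((192,381),.034),P((134,183),.033),P((137,237),.033)]
mod=Bm+[(-.07,.05),(.04,.0765),(.01,.0765)]
y,t,e=fit2(mod[:4],obs[:4]);print("board4",y,t,e*1000)
y,t,e=fit2(mod,obs);print("board",y,t,e*1000)
Q=np.array([[np.cos(y),-np.sin(y)],[np.sin(y),np.cos(y)]])
print("pin",Q@[-.07,.05]+t,"seat",Q@[.025,.057]+t)
for n,p,h in [("board",(350,150),.012),("pin",(192,381),.034),("bar",(350,320),.022),("weight",(258,192),.06),("capplate",(570,300),.02),("worktop",(520,200),0),("handle",(660,297),.052)]: show(n,p,h)
cap=[(548,295),(710,220),(747,300),(597,383)]
y,t,e=fit2([(.027,.0475),(.027,-.0475),(-.027,-.0475),(-.027,.0475)],[P(p,.02) for p in cap]);print("cap?",y,t,e*1000)
bar=[(440,222),(478,280),(236,448)]
y,t,e=fit2([(.155,.0095),(.155,-.0285),(.002,-.0285)],[P(p,.022) for p in bar]);print("bar",y,t,e*1000)
E
```

```text
board4 0.03486475813870361 [ 0.50561285 -0.07827512] [0.83052146 2.22652379 2.10428642 1.60289169]
board 0.03609428540374856 [ 0.50527729 -0.07804199] [0.69188795 1.98542618 2.22202639 2.02493347 0.13021835 1.06158957
 0.5158382 ]
pin [ 0.43351856 -0.03060061] seat [ 0.52820408 -0.02017696]
board [ 0.5613 -0.1196] depth pt [ 0.5609 -0.1194  0.0153]
pin [ 0.4335 -0.0305] depth pt [ 0.4335 -0.0305  0.0372]
bar [ 0.4662 -0.1176] depth pt [ 0.4663 -0.1177  0.0207]
weight [ 0.5338 -0.0663] depth pt [ 0.5328 -0.0659  0.0712]
capplate [ 0.4764 -0.2393] depth pt [ 0.4764 -0.2391  0.0214]
worktop [ 0.5337 -0.2161] depth pt [ 0.5339 -0.2167 -0.0031]
handle [ 0.4766 -0.2815] depth pt [ 0.4765 -0.2809  0.0547]
cap? 0.45631672842468696 [ 0.47644504 -0.28389727] [2.18149003 3.5792432  2.84905653 0.61420163]
bar -0.982706780036427 [ 0.4236098  -0.04159191] [3.62108703 2.76296887 6.38404456]
```

```bash
python3 - <<'E'
from cell import arm
from h import *
s=arm.state()
for p,yaw in [((.43,.36,.30),.6),((.534,-.066,.26),0.036)]:
    print(*[a.round(1) for a in toolmove(s["ee_pos"],s["eef_rot"],p,(np.pi,0,yaw))])
E
```

```text
[-168.9  326.3    3.9] [-0.  -0.  41.1]
[-555.4  533.5   43.9] [-0.  -0.  73.5]
```

>>> jog_arm(
  series=[
    [[-85, 163, 2, 0, 0, 20, 1], [-85, 163, 2, 0, 0, 20, 1], [-85, 163, 2, 0, 0, 20, 1], [-85, 163, 2, 0, 0, 20, 1], [-169, 326, 4, 0, 0, 41, 1], [-169, 326, 4, 0, 0, 41, 1], [-169, 326, 4, 0, 0, 41, 1], [-169, 326, 4, 0, 0, 41, 1], [-169, 326, 4, 0, 0, 41, 1], [-555, 533, 44, 0, 0, 73.5, 1], [-555, 533, 44, 0, 0, 73.5, 1], [-555, 533, 44, 0, 0, 73.5, 1]],
  ],
)

```text
time_s: 2.35
ee_pos: [0.4595, 0.2373, 0.2883]
eef_rot: [-3.142, -0.0, 0.221]
force: [1.4, 1.0, 0.4]
finger_gap: 0.0851
```

>>> jog_arm(
  series=[
    [[6, 312, 28, 0, 0, 10.6, 1], [6, 312, 28, 0, 0, 10.6, 1], [6, 312, 28, 0, 0, 10.6, 1], [6, 312, 28, 0, 0, 10.6, 1], [6, 312, 28, 0, 0, 10.6, 1], [6, 312, 28, 0, 0, 10.6, 1], [6, 312, 28, 0, 0, 10.6, 1], [6, 312, 28, 0, 0, 10.6, 1], [6, 312, 28, 0, 0, 10.6, 1], [6, 312, 28, 0, 0, 10.6, 1]],
  ],
)

```text
time_s: 3.18
ee_pos: [0.5354, -0.0646, 0.2603]
eef_rot: [-3.141, 0.0, 0.04]
force: [-0.3, 0.3, -0.4]
finger_gap: 0.0853
```

```bash
cat >> h.py <<'E'
def wshot(name):
    from cell import arm; import cv2
    s=arm.state();w=arm.camera("wrist");cv2.imwrite(f"pics/{name}.png",w["img"][:,:,::-1])
    np.savez(f"{name}.npz",**{k:np.array(v) for k,v in w.items()},ee_pos=s["ee_pos"],eef_rot=s["eef_rot"]);return s,w
E
python3 - <<'E'
from cell import arm
from h import *
s,w=wshot("w1");print(s["time_s"],s["ee_pos"],s["eef_rot"],s["force"])
for t in ["weight","pin","block_top","straightedge","cap_handle"]:
    print(t,[( [round(v,4) for v in d["xyz"]],round(d["p"],2)) for d in arm.find_in(w,t)])
E
```

```text
3.1833 [ 0.5353958  -0.06462728  0.26026311] [-3.14131832e+00  3.51734159e-04  4.00215761e-02] [-0.28944618  0.31505079 -0.36667012]
weight [([0.5344, -0.0626, 0.05], 0.68)]
pin [([0.5173, -0.0396, 0.0084], 0.61)]
block_top [([0.5184, -0.0421, 0.0156], 0.64)]
straightedge [([0.4502, -0.0927, 0.0235], 0.6)]
cap_handle [([0.4662, -0.2605, 0.0192], 0.79)]
```

View pics/w1.png

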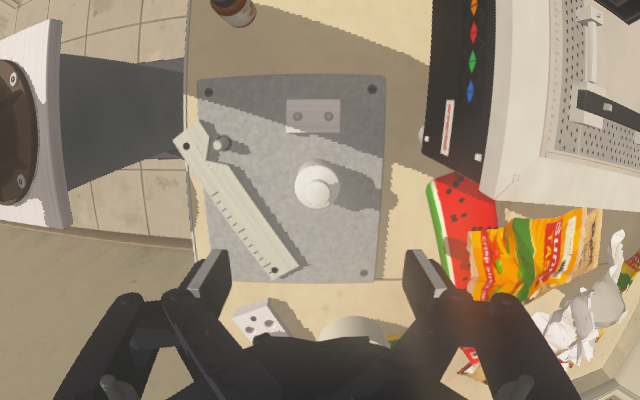

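```bash
python3 - <<'E'
import cv2
im=cv2.imread("pics/w1.png")[65:295,170:400]
cv2.imwrite("pics/w1c.png",cv2.resize(im[:140],None,fx=3.4,fy=3.4,interpolation=cv2.INTER_CUBIC))
cv2.imwrite("pics/w1d.png",cv2.resize(im[60:],None,fx=3.4,fy=3.4,interpolation=cv2.INTER_CUBIC))
E
```

```text
(no output)
```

View pics/w1c.png

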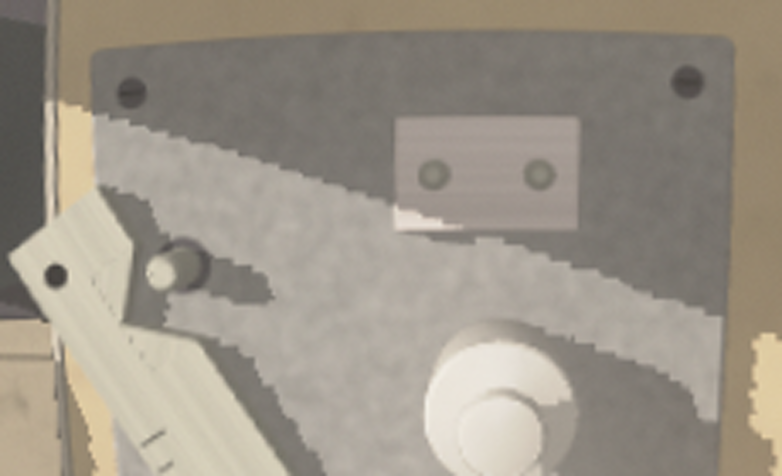

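View pics/w1d.png

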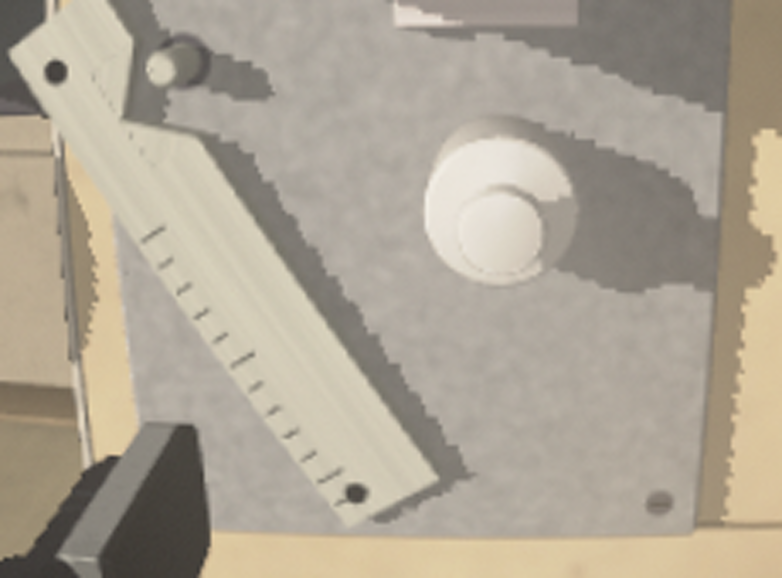

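```bash
python3 - <<'E'
from h import *
w=dict(np.load("w1.npz"));s=w
A=lambda p:(p[0]/3.4+170-.35,p[1]/3.4+65-.35)
B=lambda p:(p[0]/3.4+170-.35,p[1]/3.4+125-.35)
W=lambda uv,z:wbp(w,s,*uv,z)[:2]
# board
mod=[(.1,.12),(-.1,.12),(.04,.0765),(.01,.0765),(-.07,.05),(.1,-.12)]
obs=[W(A((735,38)),.012),W(A((92,52)),.012),W(A((540,174)),.033),W(A((434,174)),.033),W(A((161,273)),.034),W(B((695,532)),.012)]
y,t,e=fit2(mod,obs);print("board",y,t,(e*1000).round(1))
Q=np.array([[np.cos(y),-np.sin(y)],[np.sin(y),np.cos(y)]])
print("pin",Q@[-.07,.05]+t,obs[4],"seat",Q@[.025,.057]+t)
m=[(-40,-28.5),(-40,9.5),(-18,9.5),(0,-8.5),(18,9.5),(155,9.5),(155,-28.5)]
o=[W(A((8,257)),.022),W(A((102,188)),.022),W(A((134,242)),.022),W(A((122,322)),.022),W(A((203,338)),.022),W(B((441,480)),.022),W(B((348,526)),.022)]
y,t,e=fit2(np.array(m)/1000,o);print("bar",y,t,(e*1000).round(1))
Q=np.array([[np.cos(y),-np.sin(y)],[np.sin(y),np.cos(y)]]);print("plain edge",Q@[.06,-.0285]+t,"vec to pin in bar frame",Q.T@(obs[4]-t))
print("weight knob",W(B((500,230)),.072), "body",W(B((500,208)),.054))
E
```

```text
board 0.038893683012401196 [ 0.50730704 -0.07792125] [1.2 2.3 0.1 0.3 0.2 2.4]
pin [ 0.43541579 -0.03068093] [ 0.43519714 -0.03059492] seat [ 0.53007176 -0.01999226]
bar -0.977668584306677 [ 0.42549484 -0.04335876] [1.  1.6 0.8 0.7 1.2 0.3 0.7]
plain edge [ 0.43540017 -0.10904083] vec to pin in bar frame [-0.00516056  0.01517956]
weight knob [ 0.53559844 -0.06470426] body [ 0.5355646  -0.06370925]
```

>>> jog_arm(
  series=[
    [[0, 0, 40, 0, 0, 0, 1], [0, 0, 80, 0, 0, 0, 1], [0, 0, 120, 0, 0, 0, 1], [0, 0, 150, 0, 0, 0, 1], [0, 0, 170, 0, 0, 0, 1], [0, 0, 170, 0, 0, 0, 1], [0, 0, 170, 0, 0, 0, 0.3], [0, 0, 170, 0, 0, 0, 0.3], [0, 0, 170, 0, 0, 0, 0.3], [0, 0, 170, 0, 0, 0, 0.3], [0, 0, 170, 0, 0, 0, 0.3], [0, 0, 170, 0, 0, 0, 0.3]],
  ],
  newtons=50,
)

```text
time_s: 4.48
ee_pos: [0.5357, -0.0635, 0.0925]
eef_rot: [3.141, -0.002, 0.042]
force: [-2.1, 0.9, 11.1]
finger_gap: 0.0401
```

>>> jog_arm(
  series=[
    [[0, 0, -25, 0, 0, 0, 0.3], [0, 0, -60, 0, 0, 0, 0.3], [0, -15, -80, 0, 0, 0, 0.3], [5, -50, -80, 0, 0, 0, 0.3], [11, -90, -80, 0, 0, 0, 0.3], [16, -130, -80, 0, 0, 0, 0.3], [21, -158, -70, 0, 0, 0, 0.3], [21, -168, -40, 0, 0, 0, 0.3], [21, -168, -10, 0, 0, 0, 0.3], [21, -168, 0, 0, 0, 0, 0.3], [21, -168, 4, 0, 0, 0, 0.3], [21, -168, 4, 0, 0, 0, 0.3]],
  ],
)

```text
time_s: 5.48
ee_pos: [0.5493, 0.1048, 0.0865]
eef_rot: [-3.142, 0.001, 0.042]
force: [-0.1, 0.2, -5.2]
finger_gap: 0.0396
```

```bash
python3 - <<'E'
from cell import arm
from h import *
import cv2
s,w=wshot("w2");print(s["time_s"],s["ee_pos"],s["eef_rot"],s["force"])
c=arm.camera("scene");cv2.imwrite("pics/s2.png",cv2.resize(c["img"][150:280,210:390,::-1],None,fx=4,fy=4,interpolation=cv2.INTER_CUBIC))
E
```

```text
5.4833 [0.54926375 0.10477922 0.0865351 ] [-3.14153999e+00  9.06515751e-04  4.17798741e-02] [-0.10739059  0.17963715 -5.21380959]
```

View pics/s2.png

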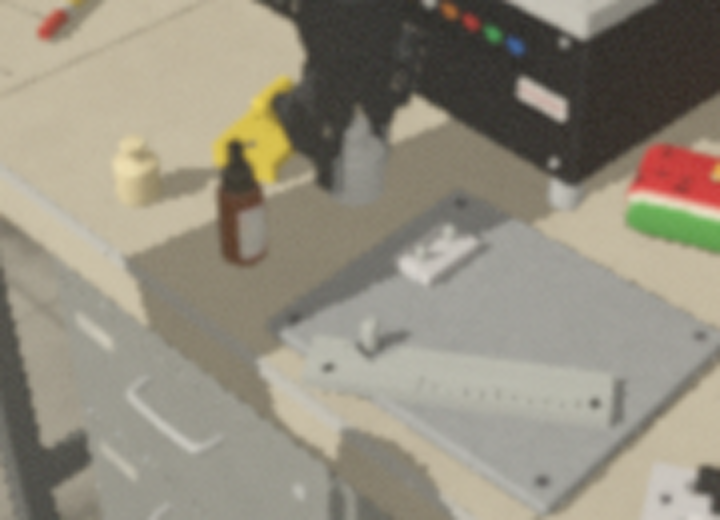

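View pics/w2.png

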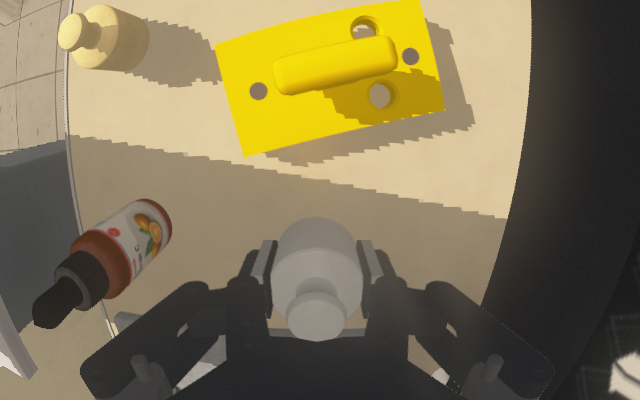

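>>> jog_arm(
  series=[
    [[0, 0, 3, 0, 0, 0, 0.3], [0, 0, 5, 0, 0, 0, 0.3], [0, 0, 6, 0, 0, 0, 0.3], [0, 0, 6.5, 0, 0, 0, 0.3], [0, 0, 6.5, 0, 0, 0, 0.3]],
  ],
)

```text
time_s: 6.0
ee_pos: [0.5494, 0.105, 0.0806]
eef_rot: [3.142, -0.001, 0.042]
force: [-0.3, -2.0, 1.7]
finger_gap: 0.0397
```

>>> jog_arm(
  series=[
    [[0, 0, 0, 0, 0, 0, 0.7], [0, 0, 0, 0, 0, 0, 0.9], [0, 0, 0, 0, 0, 0, 0.9], [0, 0, -10, 0, 0, 0, 0.9], [0, 0, -40, 0, 0, 0, 0.9], [0, 0, -75, 0, 0, 0, 0.5], [-5, 30, -90, 0, 0, -7, 0], [-10, 70, -90, 0, 0, -14, 0], [-15, 110, -90, 0, 0, -21, 0], [-22, 150, -90, 0, 0, -28, 0], [-30, 190, -90, 0, 0, -31.6, 0], [-37, 230, -90, 0, 0, -31.6, 0]],
  ],
)

```text
time_s: 7.0
ee_pos: [0.5224, -0.1215, 0.171]
eef_rot: [3.141, -0.001, 0.6]
force: [0.9, -0.3, -0.1]
finger_gap: -0.0
```

```bash
python3 - <<'E'
from cell import arm
from h import *
s,w=wshot("w3");print(s["time_s"],s["ee_pos"],s["eef_rot"],s["force"])
print(*[a.round(1) for a in toolmove(s["ee_pos"],s["eef_rot"],(.5145,-.1932,.1),(np.pi,0,.593))])
E
```

```text
7.0 [ 0.52235964 -0.12149396  0.1709512 ] [ 3.14092250e+00 -6.37914896e-04  6.00354086e-01] [ 0.94222013 -0.33259735 -0.14806353]
[-47.   54.7  71. ] [ 0.  -0.   0.4]
```

View pics/w3.png

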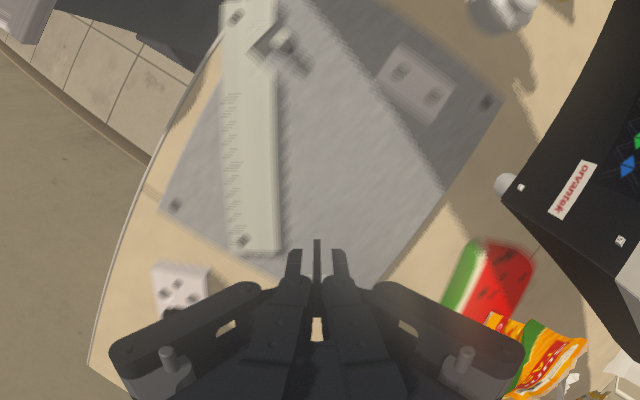

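>>> jog_arm(
  series=[
    [[-22, 28, 10, 0, 0, 0, 0], [-47, 55, 20, 0, 0, 0, 0], [-47, 55, 45, 0, 0, 0, 0], [-47, 55, 70, 0, 0, 0, 0], [-47, 55, 80, 0, 0, 0, 0], [-47, 55, 83, 0, 0, 0, 0], [-47, 55, 83, 0, 0, 0, 0], [-47, 55, 83, 0, 0, 0, 0]],
  ],
)

```text
time_s: 7.72
ee_pos: [0.5152, -0.1915, 0.0881]
eef_rot: [3.141, -0.001, 0.595]
force: [-0.2, 1.5, 0.9]
finger_gap: -0.0002
```

```bash
python3 - <<'E'
from cell import arm
from h import *
s,w=wshot("w4");print(s["time_s"],s["ee_pos"],s["eef_rot"],s["force"])
E
```

```text
7.7167 [ 0.51521679 -0.1915437   0.0880514 ] [ 3.14065780e+00 -6.18220898e-04  5.94639778e-01] [-0.18333839  1.4501729   0.92379951]
```

View pics/w4.png

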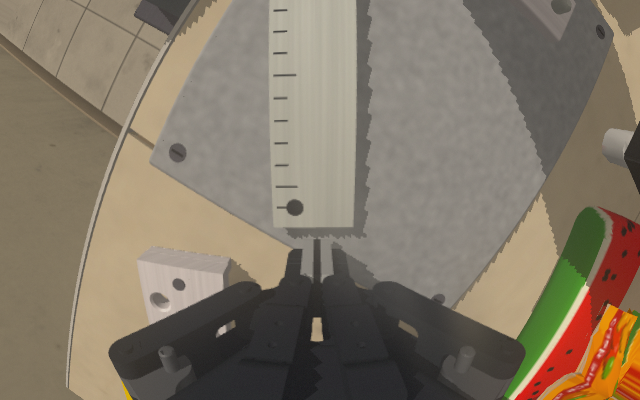

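>>> jog_arm(
  series=[
    [[-1.5, -3, 0, 0, 0, 0, 0], [-1.5, -6, 0, 0, 0, 0, 0], [-1.5, -8, 0, 0, 0, 0, 0], [-1.5, -10, 0, 0, 0, 0, 0], [-1.5, -12, 0, 0, 0, 0, 0], [-1.5, -12, 0, 0, 0, 0, 0]],
  ],
)

```text
time_s: 8.27
ee_pos: [0.5068, -0.1825, 0.0873]
eef_rot: [3.141, -0.0, 0.594]
force: [1.3, -0.9, 1.4]
finger_gap: 0.0
```

```bash
python3 - <<'E'
from cell import arm
from h import *
import cv2
s,w=wshot("w5");print(s["time_s"],s["ee_pos"],s["eef_rot"],s["force"])
c=arm.camera("top");np.savez("top5.npz",**{k:np.array(v) for k,v in c.items()})
cv2.imwrite("pics/t5.png",cv2.resize(c["img"][150:250,285:405,::-1],None,fx=6,fy=6,interpolation=cv2.INTER_CUBIC))
E
```

```text
8.2667 [ 0.50677985 -0.18253873  0.08725855] [ 3.14106367e+00 -3.99903364e-04  5.94049539e-01] [ 1.31910112 -0.9040774   1.41825008]
```

View pics/t5.png

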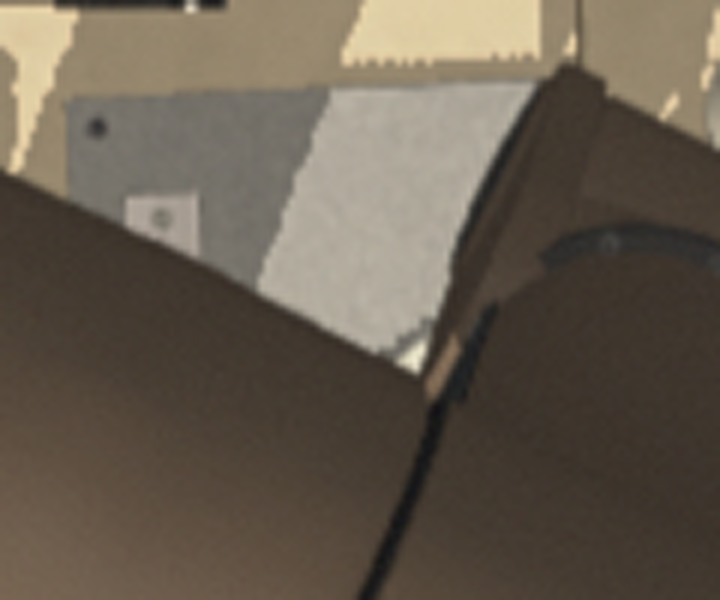

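View pics/w5.png

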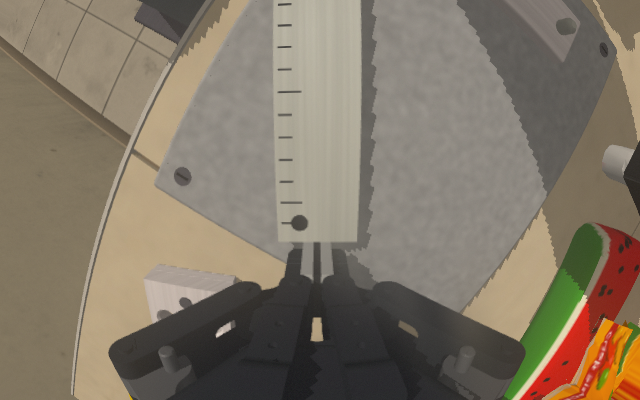

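```bash
python3 - <<'E'
from h import *
for n,pts in (("w1",[((355/3.4+169.65,493/3.4+124.65)),(441/3.4+169.65,480/3.4+124.65),(348/3.4+169.65,526/3.4+124.65)]),("w4",[(295,207.5),(353,228),(274,228)]),("w5",[(300,222.5),(357,243),(279,243)])):
    w=dict(np.load(n+".npz"));print(n,[wbp(w,w,*p,.022)[:2].round(4) for p in pts])
E
```

```text
w1 [array([ 0.4909, -0.1737]), array([ 0.52  , -0.1669]), array([ 0.4882, -0.1872])]
w4 [array([ 0.4913, -0.174 ]), array([ 0.5198, -0.1673]), array([ 0.4885, -0.1884])]
w5 [array([ 0.4887, -0.1697]), array([ 0.5174, -0.1633]), array([ 0.4861, -0.1844])]
```

>>> jog_arm(
  series=[
    [[0, 5, 0, 0, 0, 0, 0], [0, 8, -15, 0, 0, 0, 0], [0, 5, -40, 0, 0, 7, 0], [-4, -15, -50, 0, 0, 14, 0], [-8, -35, -50, 0, 0, 21, 0], [-13, -55, -50, 0, 0, 28, 0], [-18, -70, -50, 0, 0, 35, 0], [-24, -85, -50, 0, 0, 42, 0], [-30, -98, -50, 0, 0, 49, 0], [-34, -106, -50, 0, 0, 56, 0], [-34, -106, -50, 0, 0, 63, 0], [-34, -106, -50, 0, 0, 70, 0]],
  ],
)

```text
time_s: 9.37
ee_pos: [0.4188, -0.1137, 0.1369]
eef_rot: [3.141, 0.001, -0.634]
force: [0.7, -0.1, 0.1]
finger_gap: 0.0001
```

```bash
python3 - <<'E'
from cell import arm
from h import *
s,w=wshot("w6");print(s["time_s"],s["ee_pos"],s["eef_rot"],s["force"])
print(*[a.round(1) for a in toolmove(s["ee_pos"],s["eef_rot"],(.4194,-.114,.0878),(np.pi,0,-.978))])
E
```

```text
9.3667 [ 0.41884959 -0.11371619  0.13693625] [ 3.14145752e+00  1.25199180e-03 -6.33721577e-01] [ 0.72843548 -0.05659156  0.10473425]
[ 0.7 -0.1 49.1] [ 0.   0.1 19.7]
```

View pics/w6.png

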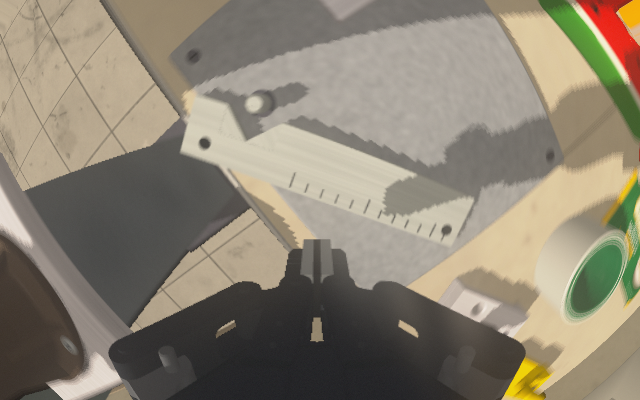

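>>> jog_arm(
  series=[
    [[1, 0, 5, 0, 0, 7, 0], [1, 0, 15, 0, 0, 14, 0], [1, 0, 30, 0, 0, 19.7, 0], [1, 0, 42, 0, 0, 19.7, 0], [1, 0, 48, 0, 0, 19.7, 0], [1, 0, 48.5, 0, 0, 19.7, 0], [1, 0, 48.5, 0, 0, 19.7, 0]],
  ],
)

```text
time_s: 10.0
ee_pos: [0.42, -0.1145, 0.0884]
eef_rot: [3.141, 0.001, -0.97]
force: [0.1, -0.5, 0.1]
finger_gap: 0.0003
```

```bash
python3 - <<'E'
from cell import arm
from h import *
s,w=wshot("w7");print(s["time_s"],s["ee_pos"],s["eef_rot"],s["force"])
E
```

```text
10.0 [ 0.42001458 -0.11451337  0.08838945] [ 3.14112767e+00  9.43674478e-04 -9.69860765e-01] [ 0.09149176 -0.5037936   0.09319565]
```

View pics/w7.png

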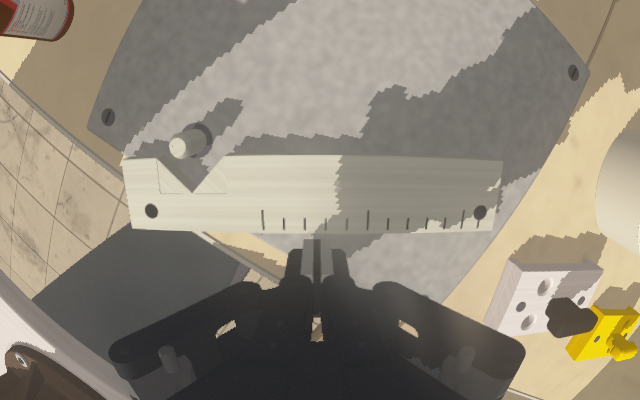

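```bash
cat >> h.py <<'E'
BM={"t0":(-40,-28.5),"t1":(-40,9.5),"n0":(-18,9.5),"v":(0,-8.5),"n1":(18,9.5),"e1":(155,9.5),"e0":(155,-28.5)}
def barfit(n,d,pin=None):
    w=dict(np.load(n+".npz"));k=list(d);o=[wbp(w,w,*d[i],.022)[:2] for i in k]
    y,t,e=fit2(np.array([BM[i] for i in k])/1000,o);Q=np.array([[np.cos(y),-np.sin(y)],[np.sin(y),np.cos(y)]])
    print("bar",y.round(4),t.round(4),(e*1000).round(1),"tcp in bar",Q.T@(w["ee_pos"][:2]-t))
    P0=np.array([.4353,-.0306])
    if pin is not None: P=wbp(w,w,*pin,.034)[:2];print("pin",P.round(4),"in bar",Q.T@(P-t))
    print("pin0 in bar",Q.T@(P0-t));return y,t
E
python3 - <<'E'
from h import *
barfit("w7",dict(t0=(133,229),t1=(122,158),n0=(157,158),v=(194,192),n1=(226,155),e1=(503,161),e0=(494,231)),(178,147))
E
```

```text
bar -0.9758 [ 0.4225 -0.0408] [0.6 0.6 0.4 0.7 0.3 1.  0.8] tcp in bar [ 0.0596896  -0.04335188]
pin [ 0.4353 -0.0319] in bar [-0.00014929  0.01565166]
pin0 in bar [-0.00123835  0.01633802]
```

>>> jog_arm(
  series=[
    [[0, -2.5, 0.3, 0, 0, 0, 0], [0, -5, 0.3, 0, 0, 0, 0], [0, -8, 0.3, 0, 0, 0, 0], [0, -11, 0.3, 0, 0, 0, 0], [0, -14, 0.3, 0, 0, 0, 0], [0, -16, 0.3, 0, 0, 0, 0], [0, -18, 0.3, 0, 0, 0, 0], [0, -19.5, 0.3, 0, 0, 0, 0], [0, -19.5, 0.3, 0, 0, 0, 0]],
  ],
)

```text
time_s: 10.8
ee_pos: [0.4365, -0.1034, 0.0882]
eef_rot: [-3.141, -0.0, -0.971]
force: [0.0, 0.1, -0.1]
finger_gap: -0.0001
```

```bash
python3 - <<'E'
from cell import arm
from h import *
s,w=wshot("w8");print(s["time_s"],s["ee_pos"],s["eef_rot"],s["force"])
E
```

```text
10.8 [ 0.43654159 -0.10337336  0.0881895 ] [-3.14116902e+00 -4.00956516e-04 -9.71433156e-01] [ 0.00679761  0.0855478  -0.09662471]
```

View pics/w8.png

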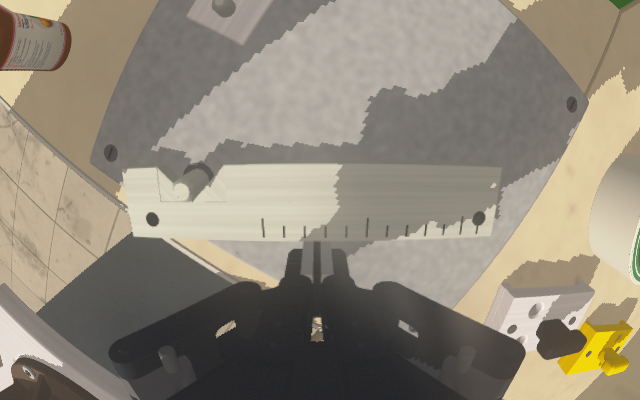

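```bash
python3 - <<'E'
from h import *
barfit("w8",dict(t0=(132,237),t1=(122,169),n0=(157,167),n1=(226,164),e1=(502,167),e0=(493,236)),(181,193))
E
```

```text
bar -0.9678 [ 0.435  -0.0318] [1.5 0.1 0.1 0.9 0.5 1.1] tcp in bar [ 0.05984519 -0.03936794]
pin [ 0.4347 -0.0319] in bar [-0.00011013 -0.00034377]
pin0 in bar [-0.00079622  0.0008828 ]
```

```bash
python3 - <<'E'
from cell import arm
from h import *
s=arm.state();pin=np.array([.4350,-.0315])
for th in np.linspace(-.968+.05,-.968+.6,12):
    Q=R((0,0,th))[:2,:2];p=pin+Q@[.0585,-.0388]
    a,b=toolmove(s["ee_pos"],s["eef_rot"],(*p,.0882),(np.pi,0,th));print(a.round(1),b.round(1)[2],p.round(4),np.hypot(*p).round(3))
E
```

```text
[ 0.3 -3.8 -0. ] -3.1 [ 0.4397 -0.1015] 0.451
[ 2.  -6.8 -0. ] -5.9 [ 0.4432 -0.1012] 0.455
[  3.6 -10.   -0. ] -8.8 [ 0.4467 -0.1007] 0.458
[  5.  -13.2  -0. ] -11.7 [ 0.4501 -0.1   ] 0.461
[  6.2 -16.5  -0. ] -14.5 [ 0.4535 -0.0992] 0.464
[  7.2 -19.8  -0. ] -17.4 [ 0.4569 -0.0982] 0.467
[  8.1 -23.2  -0. ] -20.3 [ 0.4602 -0.097 ] 0.47
[  8.9 -26.7  -0. ] -23.1 [ 0.4634 -0.0957] 0.473
[  9.4 -30.1  -0. ] -26.0 [ 0.4666 -0.0942] 0.476
[  9.8 -33.6  -0. ] -28.8 [ 0.4697 -0.0925] 0.479
[ 10.  -37.1  -0. ] -31.7 [ 0.4727 -0.0907] 0.481
[ 10.  -40.6  -0. ] -34.6 [ 0.4756 -0.0887] 0.484
```

>>> jog_arm(
  series=[
    [[0.3, -3.5, 0, 0, 0, -3.1, 0], [2, -6.8, 0, 0, 0, -6, 0], [3.6, -10, 0, 0, 0, -8.8, 0], [5, -13.2, 0, 0, 0, -11.7, 0], [6.2, -16.5, 0, 0, 0, -14.5, 0], [7.2, -19.8, 0, 0, 0, -17.4, 0], [8.1, -23.2, 0, 0, 0, -20.3, 0], [8.9, -26.7, 0, 0, 0, -23.1, 0], [9.4, -30.1, 0, 0, 0, -26, 0], [9.8, -33.6, 0, 0, 0, -28.8, 0], [10, -37.1, 0, 0, 0, -31.7, 0], [10, -40.6, 0, 0, 0, -34.6, 0]],
  ],
)

```text
time_s: 11.85
ee_pos: [0.4755, -0.0889, 0.0881]
eef_rot: [-3.142, -0.0, -0.365]
force: [-0.7, -1.8, 0.5]
finger_gap: 0.0004
```

```bash
python3 - <<'E'
from cell import arm
from h import *
s,w=wshot("w9");print(s["time_s"],s["ee_pos"],s["eef_rot"],s["force"])
E
```

```text
11.85 [ 0.47554443 -0.08891638  0.0881295 ] [-3.14153043e+00 -2.66350524e-04 -3.65395709e-01] [-0.70973028 -1.75912276  0.46398366]
```

View pics/w9.png

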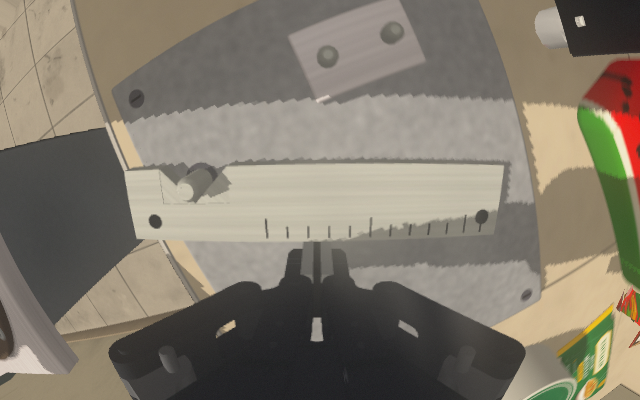

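Swinging well: the notch stays on the pin, whose top shows at (185,192). Next I compute the second part of the arc.

```bash
python3 - <<'E'
from cell import arm
from h import *
barfit("w9",dict(t0=(136,239),t1=(124,171),n0=(159,168),n1=(229,164),e1=(504,164),e0=(494,234)),(185,192))
w=dict(np.load("w9.npz"))
a=wbp(w,w,392,31,.033)[:2];b=wbp(w,w,327,55,.033)[:2];print("dowels",a,b,np.arctan2(*(a-b)[::-1]),np.linalg.norm(a-b))
s=arm.state();pin=np.array([.4352,-.0315])
for th in np.linspace(-.365+.042,.039,10):
    Q=R((0,0,th))[:2,:2];p=pin+Q@[.0585,-.0388]
    a,b=toolmove(s["ee_pos"],s["eef_rot"],(*p,.0882),(np.pi,0,th));print(a.round(1),b.round(1)[2],p.round(4))
E
```

```text
bar -0.3498 [ 0.4344 -0.0319] [0.6 0.3 0.2 1.2 0.6 0.3] tcp in bar [ 0.05821307 -0.03946254]
pin [ 0.4353 -0.0316] in bar [0.00074397 0.00055794]
pin0 in bar [0.00042126 0.00153162]
dowels [ 5.42189427e-01 -3.66623366e-04] [ 0.51354921 -0.0016424 ] 0.0445154913332552 0.02866861681156028
[ 1.6 -2.5 -0. ] -2.2 [ 0.4784 -0.0869]
[ 3. -5. -0.] -4.5 [ 0.4806 -0.0851]
[ 4.3 -7.5 -0. ] -6.8 [ 0.4827 -0.0832]
[  5.5 -10.   -0. ] -9.1 [ 0.4847 -0.0813]
[  6.6 -12.6  -0. ] -11.4 [ 0.4867 -0.0792]
[  7.6 -15.3  -0. ] -13.7 [ 0.4885 -0.0771]
[  8.5 -17.9  -0. ] -16.0 [ 0.4903 -0.0749]
[  9.3 -20.6  -0. ] -18.4 [ 0.492  -0.0727]
[ 10.  -23.4  -0. ] -20.7 [ 0.4937 -0.0704]
[ 10.6 -26.1  -0. ] -23.0 [ 0.4952 -0.068 ]
```

>>> jog_arm(
  series=[
    [[1.6, -2.5, 0, 0, 0, -2.2, 0], [3, -5, 0, 0, 0, -4.5, 0], [4.3, -7.5, 0, 0, 0, -6.8, 0], [5.5, -10, 0, 0, 0, -9.1, 0], [6.6, -12.6, 0, 0, 0, -11.4, 0], [7.6, -15.3, 0, 0, 0, -13.7, 0], [8.5, -17.9, 0, 0, 0, -16, 0], [9.3, -20.6, 0, 0, 0, -18.4, 0], [9.8, -22.2, 0, 0, 0, -19.8, 0], [10, -23.4, 0, 0, 0, -20.7, 0], [10.4, -25, 0, 0, 0, -22, 0], [10.4, -25, 0, 0, 0, -22, 0]],
  ],
)

```text
time_s: 12.9
ee_pos: [0.4942, -0.0691, 0.0882]
eef_rot: [-3.142, -0.0, 0.017]
force: [1.5, -1.5, -0.6]
finger_gap: 0.0003
```

```bash
python3 - <<'E'
from cell import arm
from h import *
s,w=wshot("w10");print(s["time_s"],s["ee_pos"],s["eef_rot"],s["force"])
E
```

```text
12.9 [ 0.49415609 -0.06914099  0.08818993] [-3.14155196e+00 -2.68482925e-04  1.71317132e-02] [ 1.5482919  -1.50742849 -0.62580098]
```

View pics/w10.png

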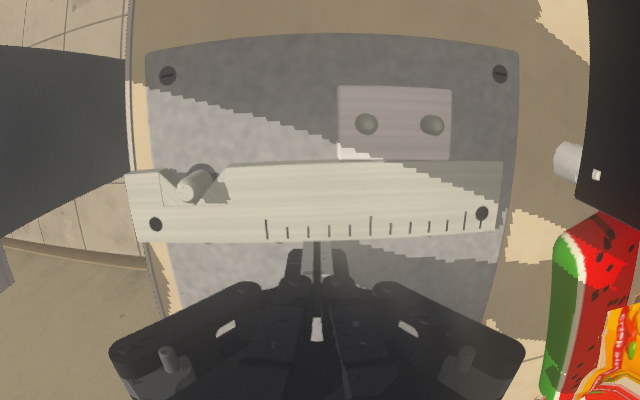

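>>> jog_arm(
  series=[
    [[0.2, -0.7, 0, 0, 0, -0.6, 0], [0.3, -1.3, 0, 0, 0, -1.2, 0], [0.3, -1.8, 0, 0, 0, -1.2, 0], [0.3, -1.8, 0, 0, 0, -1.2, 0]],
  ],
)

```text
time_s: 13.28
ee_pos: [0.4944, -0.0685, 0.0883]
eef_rot: [3.141, -0.001, 0.037]
force: [-0.7, -15.0, -1.3]
finger_gap: -0.0
```

```bash
python3 - <<'E'
from cell import arm
from h import *
import cv2
s,w=wshot("w11");print(s["time_s"],s["ee_pos"],s["eef_rot"],s["force"])
cv2.imwrite("pics/w11c.png",cv2.resize(w["img"][70:260,110:530,::-1],None,fx=1.9,fy=1.9,interpolation=cv2.INTER_CUBIC))
E
```

```text
13.2833 [ 0.49439753 -0.06849357  0.08829695] [ 3.14056881e+00 -5.93050767e-04  3.72851479e-02] [ -0.71496106 -15.01792522  -1.29481421]
```

View pics/w11c.png

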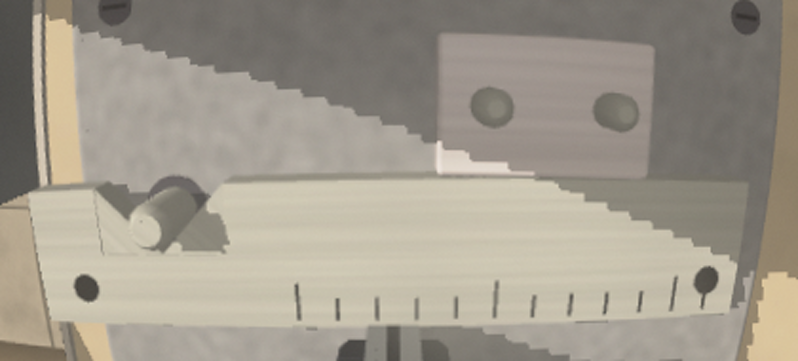

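>>> jog_arm(
  series=[
    [[0.3, 0, 0, 0, 0, -1.2, 0], [0, 4, 0, 0, 0, 0, 0], [0, 10, -3, 0, 0, 0, 0], [0, 20, -30, 0, 0, 0, 0], [-5, 45, -65, 0, 0, -6, 0], [-10, 80, -95, 0, 0, -12, 0.5], [-15, 115, -115, 0, 0, -18, 0.5], [-20, 150, -130, 0, 0, -24, 0.5], [-26, 185, -130, 0, 0, -24, 0.5], [-26, 215, -130, 0, 0, -24, 0.5], [-26, 215, -130, 0, 0, -24, 0.5], [-26, 215, -130, 0, 0, -24, 0.5]],
  ],
)

```text
time_s: 14.33
ee_pos: [0.4757, -0.2845, 0.2181]
eef_rot: [-3.141, -0.0, 0.453]
force: [-0.7, 0.0, 0.8]
finger_gap: 0.0428
```

```bash
python3 - <<'E'
from cell import arm
from h import *
import cv2
s,w=wshot("w12");print(s["time_s"],s["ee_pos"],s["eef_rot"],s["force"],s["finger_gap"])
print([(d["xyz"],d["p"]) for d in arm.find_in(w,"cap_handle")])
E
```

```text
14.3333 [ 0.4756747  -0.2844533   0.21813275] [-3.14099442e+00 -5.77783688e-05  4.53316550e-01] [-0.67059628  0.02779461  0.78143722] 0.04278009305122663
[([0.4987, -0.4076, 0.0218], 0.96), ([0.4744, -0.2823, 0.0205], 0.76)]
```

View pics/w12.png

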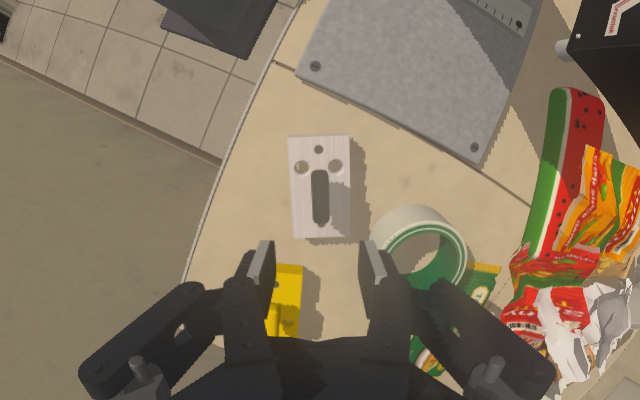

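```bash
python3 - <<'E'
import cv2
im=cv2.imread("pics/w12.png")[125:250,270:370]
cv2.imwrite("pics/w12c.png",cv2.resize(im,None,fx=4.8,fy=4.8,interpolation=cv2.INTER_CUBIC))
E
```

```text
(no output)
```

View pics/w12c.png

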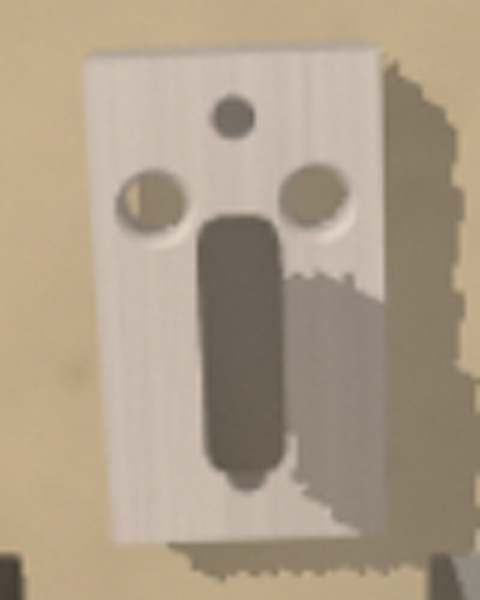

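```bash
python3 - <<'E'
from h import *
w=dict(np.load("w12.npz"))
A=lambda p:(p[0]/4.8+270-.4,p[1]/4.8+125-.4)
W=lambda p,z:wbp(w,w,*A(p),z)[:2]
m=[(-.027,.0475),(.027,.0475),(-.027,-.0475),(.027,-.0475),(-.015,.0195),(.015,.0195)]
o=[W((86,60),.02),W((380,48),.02),W((115,542),.02),W((386,533),.02),W((152,203),.02),W((316,197),.02)]
y,t,e=fit2(m,o);print("cap",y,t,(e*1000).round(1))
for q in [(238,214),(246,473),(242,344)]: print("handle",W(q,.052))
E
```

```text
cap 0.49332092801768407 [ 0.47788564 -0.28228548] [0.9 0.3 0.4 0.3 0.8 0.7]
handle [ 0.46654733 -0.26100247]
handle [ 0.48761066 -0.30083345]
handle [ 0.47683165 -0.28047081]
```

>>> jog_arm(
  series=[
    [[3, -1.5, 30, 0, 0, -2.1, 0.5], [3, -1.5, 65, 0, 0, -2.1, 0.5], [3, -1.5, 95, 0, 0, -2.1, 0.5], [3, -1.5, 112, 0, 0, -2.1, 0.5], [3, -1.5, 119.5, 0, 0, -2.1, 0.5], [3, -1.5, 119.5, 0, 0, -2.1, 0.5], [3, -1.5, 119.5, 0, 0, -2.1, 0.05], [3, -1.5, 119.5, 0, 0, -2.1, 0.05], [3, -1.5, 119.5, 0, 0, -2.1, 0.05], [3, -1.5, 119.5, 0, 0, -2.1, 0.05], [3, -1.5, 119.5, 0, 0, -2.1, 0.05], [3, -1.5, 119.5, 0, 0, -2.1, 0.05]],
  ],
  newtons=70,
)

```text
time_s: 15.43
ee_pos: [0.4788, -0.2806, 0.1002]
eef_rot: [3.14, -0.001, 0.493]
force: [0.3, 3.0, 7.5]
finger_gap: 0.0129
```

```bash
python3 - <<'E'
from cell import arm
from h import *
s,w=wshot("w13");print(s["time_s"],s["ee_pos"],s["eef_rot"],s["force"],s["finger_gap"])
E
```

```text
15.4333 [ 0.47876772 -0.28063189  0.10022058] [ 3.13965219e+00 -1.16373792e-03  4.92791177e-01] [0.27481043 3.04190464 7.48779353] 0.012897562874353277
```

View pics/w13.png

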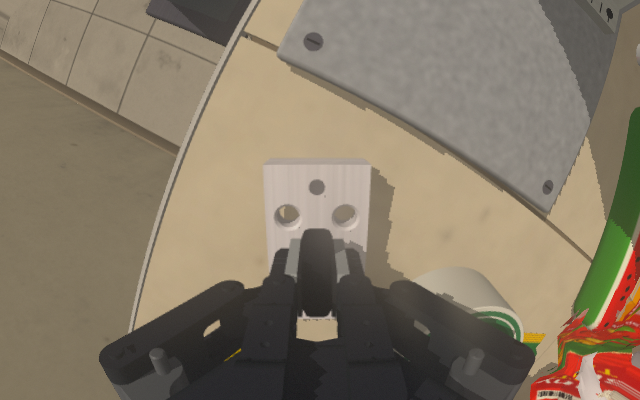

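>>> jog_arm(
  series=[
    [[0, 0, -12, 0, 0, 0, 0.05], [0, 0, -35, 0, 0, 0, 0.05], [0, 0, -60, 0, 0, 0, 0.05], [15, -18, -66, 0, 0, 4, 0.05], [38, -44, -66, 0, 0, 9, 0.05], [63, -72, -66, 0, 0, 15, 0.05], [88, -100, -66, 0, 0, 20, 0.05], [113, -130, -66, 0, 0, 26, 0.05], [133, -153, -66, 0, 0, 26, 0.05], [148, -170, -66, 0, 0, 26, 0.05], [148, -170, -66, 0, 0, 26, 0.05], [148, -170, -66, 0, 0, 26, 0.05]],
  ],
)

```text
time_s: 16.48
ee_pos: [0.5284, -0.0597, 0.1653]
eef_rot: [3.141, -0.001, 0.041]
force: [0.2, -0.1, -2.7]
finger_gap: 0.0127
```

```bash
python3 - <<'E'
from cell import arm
from h import *
import cv2
s,w=wshot("w14");print(s["time_s"],s["ee_pos"],s["eef_rot"],s["force"],s["finger_gap"])
cv2.imwrite("pics/w14c.png",cv2.resize(w["img"][80:280,200:440,::-1],None,fx=3.2,fy=2.95,interpolation=cv2.INTER_CUBIC))
E
```

```text
16.4833 [ 0.52841504 -0.05974227  0.16530523] [ 3.14140334e+00 -8.09767213e-04  4.13550328e-02] [ 0.21128676 -0.10887054 -2.69763197] 0.012696892047172907
```

View pics/w14.png

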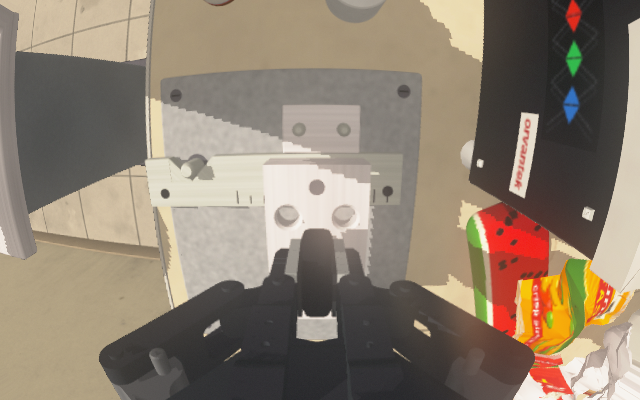

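View pics/w14c.png

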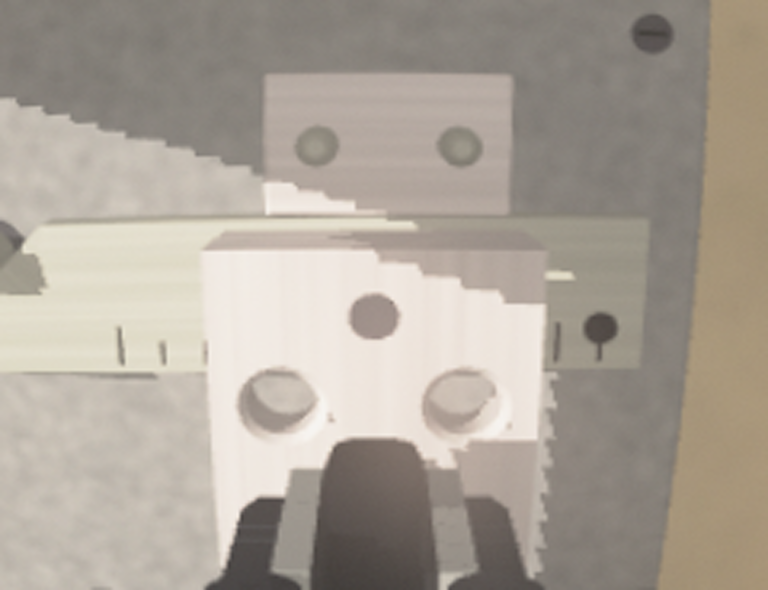

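```bash
python3 - <<'E'
from h import *
w=dict(np.load("w14.npz"));Rt=R(w["eef_rot"])
A=lambda p:(p[0]/3.2+200-.35,p[1]/2.95+80-.35)
zt=w["ee_pos"][2]-.0802
d=[wbp(w,w,*A(p),.032)[:2] for p in ((317,146),(460,146.5))]
h=[wbp(w,w,*A(p),zt)[:2] for p in ((280,404),(465.5,404))]
e=[wbp(w,w,*A(p),zt)[:2] for p in ((203,251),(546,248))]
for n,x in(("dow",d),("hole",h),("edge",e)): print(n,np.array(x).round(4).tolist(),"len",np.linalg.norm(x[1]-x[0]).round(4),"ang",np.arctan2(*(x[1]-x[0])[::-1]).round(4))
delta=(d[0]+d[1]-h[0]-h[1])/2;print("move world",delta,"tool",(Rt.T@[*delta,0])*1000)
em=(e[0]+e[1])/2;T=lambda p:(Rt.T@np.array([*(p-w["ee_pos"][:2]),0])*1000).round(2)
print("edge mid tool",T(em),"holes mid tool",T((h[0]+h[1])/2),"dow mid",T((d[0]+d[1])/2))
E
```

```text
dow [[0.5146, -0.0015], [0.5437, -0.0003]] len 0.0292 ang 0.0399
hole [[0.5126, -0.0423], [0.5426, -0.041]] len 0.0301 ang 0.0413
edge [[0.5001, -0.0154], [0.5533, -0.0126]] len 0.0533 ang 0.0512
move world [0.00153012 0.0407609 ] tool [ 3.21400313e+00 -4.06627865e+01 -5.09549101e-03]
edge mid tool [ 2.200e-01 -4.578e+01 -1.000e-02] holes mid tool [ -0.05 -18.1   -0.  ] dow mid [ 3.160e+00 -5.877e+01 -1.000e-02]
```

>>> jog_arm(
  series=[
    [[1, -12, 0, 0, 0, 0, 0.05], [2, -28, 0, 0, 0, 0, 0.05], [3.2, -38, 0, 0, 0, 0, 0.05], [3.2, -40.7, 5, 0, 0, 0, 0.05], [3.2, -40.7, 18, 0, 0, 0, 0.05], [3.2, -40.7, 28, 0, 0, 0, 0.05], [3.2, -40.7, 33, 0, 0, 0, 0.05], [3.2, -40.7, 33, 0, 0, 0, 0.05], [3.2, -40.7, 33, 0, 0, 0, 0.05]],
  ],
)

```text
time_s: 17.28
ee_pos: [0.5299, -0.0203, 0.1314]
eef_rot: [-3.141, 0.001, 0.038]
force: [-0.2, -0.1, -1.9]
finger_gap: 0.0128
```

```bash
python3 - <<'E'
from cell import arm
from h import *
import cv2
s,w=wshot("w15");print(s["time_s"],s["ee_pos"],s["eef_rot"],s["force"],s["finger_gap"])
cv2.imwrite("pics/w15c.png",cv2.resize(w["img"][130:290,220:420,::-1],None,fx=3.7,fy=3.7,interpolation=cv2.INTER_CUBIC))
E
```

```text
17.2833 [ 0.52991421 -0.02033875  0.13141309] [-3.14138187e+00  7.41958257e-04  3.84708287e-02] [-0.18366569 -0.13316684 -1.87427979] 0.012798823568833623
```

View pics/w15c.png

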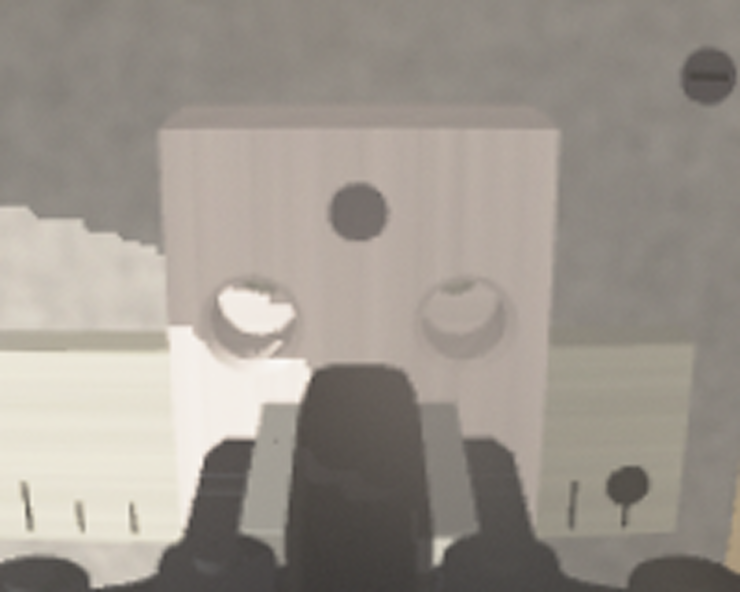

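>>> jog_arm(
  series=[
    [[0, -1.3, 0, 0, 0, 0, 0.05], [0, -1.3, 2, 0, 0, 0, 0.05], [0, -1.3, 5, 0, 0, 0, 0.05], [0, -1.3, 8, 0, 0, 0, 0.05], [0, -1.3, 10, 0, 0, 0, 0.05], [0, -1.3, 10, 0, 0, 0, 0.05]],
  ],
)

```text
time_s: 17.83
ee_pos: [0.5297, -0.0187, 0.1212]
eef_rot: [-3.141, 0.001, 0.039]
force: [-0.4, 0.1, -2.7]
finger_gap: 0.0125
```

>>> jog_arm(
  series=[
    [[0, 0, 2, 0, 0, 0, 0.05], [0, 0, 4, 0, 0, 0, 0.05], [0, 0, 6, 0, 0, 0, 0.05], [0, 0, 7.3, 0, 0, 0, 0.05], [0, 0, 7.3, 0, 0, 0, 0.05]],
  ],
)

```text
time_s: 18.25
ee_pos: [0.5299, -0.0187, 0.1143]
eef_rot: [-3.142, 0.0, 0.039]
force: [0.5, -0.6, -2.6]
finger_gap: 0.0125
```

>>> jog_arm(
  series=[
    [[0, 0, 0.5, 0, 0, 0, 0.05], [0, 0, 1, 0, 0, 0, 0.05], [0, 0, 1.5, 0, 0, 0, 0.05], [0, 0, 1.5, 0, 0, 0, 0.05]],
  ],
)

```text
time_s: 18.58
ee_pos: [0.5299, -0.0187, 0.1142]
eef_rot: [3.141, -0.001, 0.039]
force: [-5.5, 0.8, 17.2]
finger_gap: 0.0129
```

>>> jog_arm(
  series=[
    [[0, 0, -1.2, 0, 0, 0, 0.05], [0, 0, -1.2, 0, 0, 0, 0.2], [0, 0, -1.2, 0, 0, 0, 0.5], [0, 0, -1.2, 0, 0, 0, 0.5], [0, 0, -3, 0, 0, 0, 0.5], [0, 0, -20, 0, 0, 0, 0.5], [0, 0, -50, 0, 0, 0, 0.5], [0, 20, -85, 0, 0, 0, 0.5], [0, 45, -120, 0, 0, 0, 0.5], [0, 60, -130, 0, 0, 0, 0.5], [0, 60, -130, 0, 0, 0, 0.5], [0, 60, -130, 0, 0, 0, 0.5]],
  ],
)

```text
time_s: 19.58
ee_pos: [0.5321, -0.0791, 0.2432]
eef_rot: [3.141, -0.001, 0.037]
force: [0.1, 0.1, -1.3]
finger_gap: 0.0432
```

```bash
python3 - <<'E'
from cell import arm
from h import *
import cv2
s,w=wshot("w16");print(s["time_s"],s["ee_pos"],s["eef_rot"],s["force"],s["finger_gap"])
c=arm.camera("scene");cv2.imwrite("pics/s16.png",cv2.resize(c["img"][150:310,210:420,::-1],None,fx=3.7,fy=3.7,interpolation=cv2.INTER_CUBIC))
E
```

```text
19.5833 [ 0.53206567 -0.07907203  0.24322856] [ 3.14142735e+00 -1.04901754e-03  3.74526044e-02] [ 0.11511093  0.09697577 -1.30160653] 0.04316965299801037
```

View pics/w16.png

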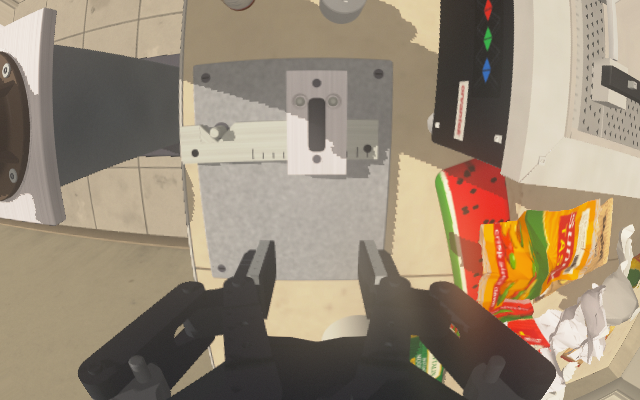

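View pics/s16.png

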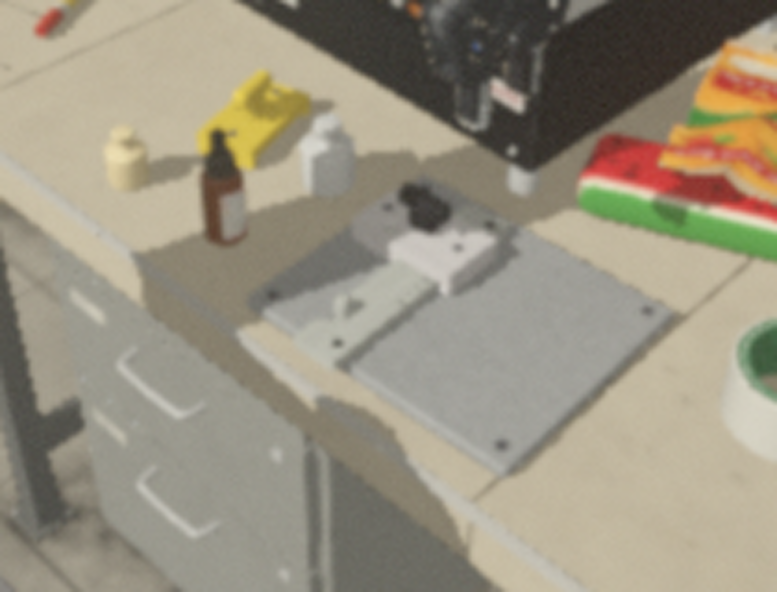

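```bash
python3 - <<'E'
from h import *
import cv2
w=dict(np.load("w16.npz"));im=w["img"][55:185,175:395,::-1]
cv2.imwrite("pics/w16c.png",cv2.resize(im,None,fx=3.6,fy=3.6,interpolation=cv2.INTER_CUBIC))
z=w["z_map"]
# plate height map: depth along axis -> world z at pixels
for n,(u,v) in dict(plate_l=(296,125),plate_r=(340,125),plate_top=(317,74),plate_bot=(317,168),handle=(317,125),bar=(240,142),board=(250,220)).items():
    d=wray(w,u,v);q=d/d[2]*z[v,u];M=w["mount"];p=w["ee_pos"]+R(w["eef_rot"])@(M[:3,:3]@q+M[:3,3]);print(n,p.round(4))
E
```

```text
plate_l [ 0.5119 -0.0232  0.0343]
plate_r [ 0.5512 -0.0216  0.0345]
plate_top [0.5289 0.0234 0.0343]
plate_bot [ 0.5322 -0.0622  0.0333]
handle [ 0.5305 -0.0205  0.0659]
bar [ 0.4573 -0.0412  0.0214]
board [ 0.4636 -0.1248  0.0119]
```

View pics/w16c.png

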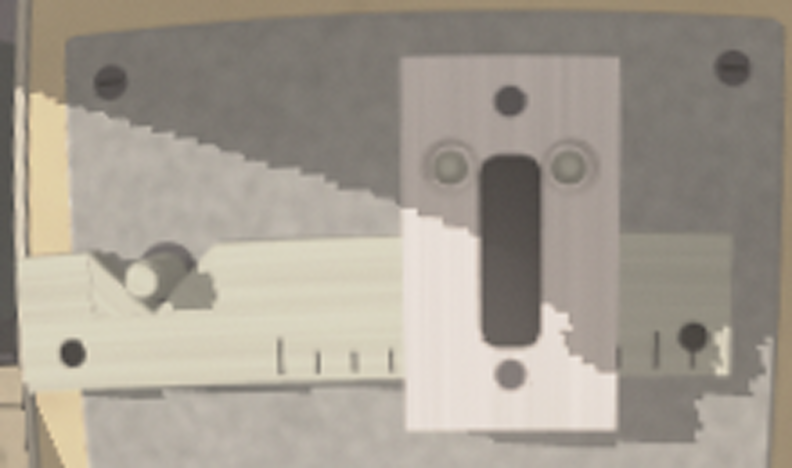

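```bash
python3 - <<'E'
from cell import arm
from h import *
A=lambda p:(p[0]/3.6+175-.35,p[1]/3.6+55-.35)
barfit("w16",{k:A(p) for k,p in dict(t1=(22,260),t0=(28,390),n0=(90,255),n1=(215,243),e1=(731,236),e0=(728,375)).items()},A((141,281)))
c=arm.camera("top")
for t in ["small_weight","dropper","tape_roll","weight"]: print(t,[(np.round(d["xyz"],4),round(d["p"],2)) for d in arm.find_in(c,t)])
E
```

```text
bar 0.0503 [ 0.4342 -0.0327] [1.5 0.7 0.7 0.4 0.8 0.9] tcp in bar [ 0.09540577 -0.05122197]
pin [ 0.4349 -0.0309] in bar [0.00082679 0.00172321]
pin0 in bar [0.00119997 0.00205467]
small_weight []
dropper []
tape_roll [(array([ 0.591 , -0.3019,  0.0478]), 0.92)]
weight []
```

```bash
python3 - <<'E'
from h import *
import cv2
A=lambda p:(p[0]/1.9+110-.25,p[1]/1.9+70-.25)
barfit("w11",{k:A(p) for k,p in dict(t1=(29,191),t0=(48,323),n0=(95,183),n1=(228,178),e1=(748,182),e0=(737,308)).items()},A((147,231)))
for n,(a,b,c,d) in (("w11",(150,220,100,260)),("w16",(105,170,170,300)),("w14",(140,210,140,300))):
    im=dict(np.load(n+".npz"))["img"][a:b,c:d,::-1];cv2.imwrite(f"pics/z_{n}.png",cv2.resize(im,None,fx=5,fy=5,interpolation=cv2.INTER_CUBIC))
E
```

```text
bar 0.053 [ 0.4346 -0.0321] [0.3 2.2 0.9 1.2 1.4 1.8] tcp in bar [ 0.0578098  -0.03953199]
pin [ 0.4359 -0.0314] in bar [0.00130931 0.00063998]
pin0 in bar [0.00080075 0.00143639]
```

View pics/z_w11.png

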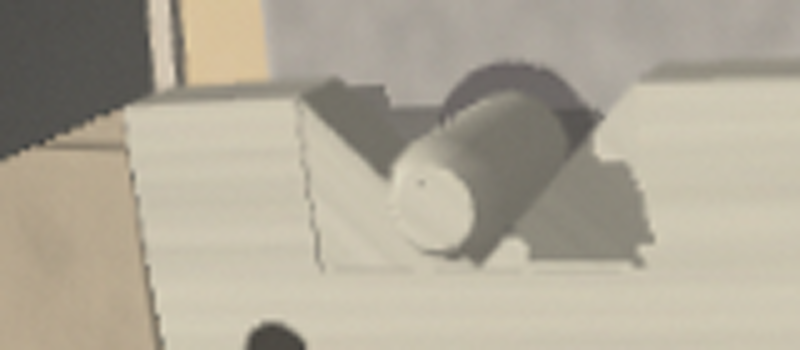

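View pics/z_w16.png

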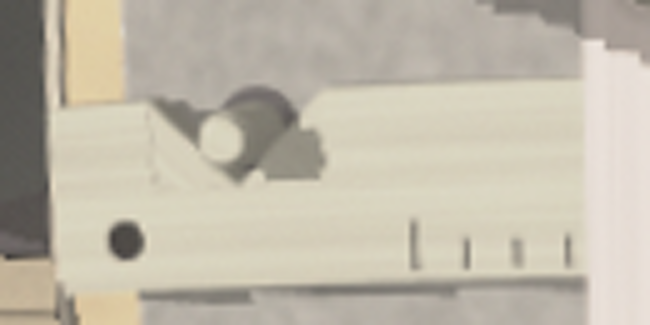

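View pics/z_w14.png

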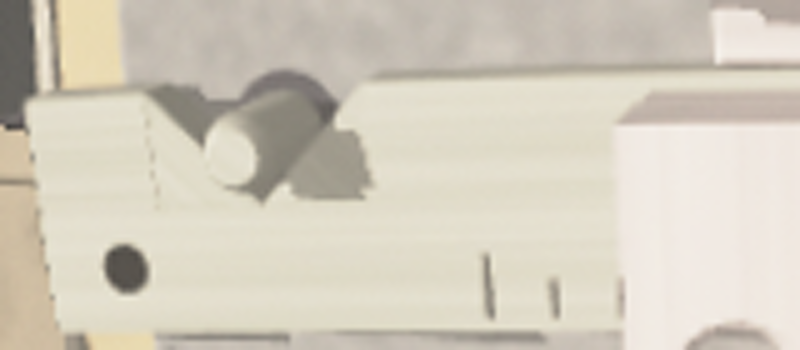

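The cap reads seated: plate top z is 0.034 m, it is level, and both dowels show in the holes. But the bar fit reads about 0.01 rad of extra yaw and 1–2 mm off at the notch. I'll press the bar gently onto the pin near the notch.

>>> jog_arm(
  series=[
    [[-35, -2, 20, 0, 0, 0, 0], [-75, -3.5, 40, 0, 0, 0, 0], [-75, -3.5, 80, 0, 0, 0, 0], [-75, -3.5, 115, 0, 0, 0, 0], [-75, -3.5, 142, 0, 0, 0, 0], [-75, -3.5, 152, 0, 0, 0, 0], [-75, -3.5, 154.5, 0, 0, 0, 0], [-75, -3.5, 154.5, 0, 0, 0, 0]],
  ],
)

```text
time_s: 20.6
ee_pos: [0.4573, -0.0779, 0.0883]
eef_rot: [-3.141, 0.001, 0.039]
force: [-0.9, -0.2, 0.3]
finger_gap: -0.0001
```

>>> jog_arm(
  series=[
    [[0, -3, 0, 0, 0, 0, 0], [0, -5, 0, 0, 0, 0, 0], [0, -6.5, 0, 0, 0, 0, 0], [0, -7, 0, 0, 0, 0, 0], [0, -7, 0, 0, 0, 0, 0]],
  ],
)

```text
time_s: 21.02
ee_pos: [0.4571, -0.071, 0.0891]
eef_rot: [3.141, -0.001, 0.039]
force: [0.0, 0.2, -0.2]
finger_gap: -0.0
```

>>> jog_arm(
  series=[
    [[0, -0.5, 0, 0, 0, 0, 0], [0, -1, 0, 0, 0, 0, 0], [0, -1.5, 0, 0, 0, 0, 0], [0, -1.5, 0, 0, 0, 0, 0]],
  ],
)

```text
time_s: 21.35
ee_pos: [0.4572, -0.0703, 0.0888]
eef_rot: [3.141, -0.002, 0.039]
force: [-1.6, -10.2, 6.3]
finger_gap: 0.0001
```

>>> jog_arm(
  series=[
    [[0, -0.5, 0, 0, 0, 0, 0], [0, -1, 0, 0, 0, 0, 0], [0, -1, 0, 0, 0, 0, 0]],
  ],
)

```text
time_s: 21.6
ee_pos: [0.4574, -0.0697, 0.0889]
eef_rot: [3.14, -0.002, 0.039]
force: [-0.8, -13.9, 4.6]
finger_gap: -0.0003
```

```bash
python3 - <<'E'
from cell import arm
from h import *
import cv2
s,w=wshot("w17");print(s["time_s"],s["ee_pos"],s["eef_rot"],s["force"])
cv2.imwrite("pics/z_w17.png",cv2.resize(w["img"][130:270,130:420,::-1],None,fx=2.75,fy=2.75,interpolation=cv2.INTER_CUBIC))
E
```

```text
21.6 [ 0.45742961 -0.06971455  0.08886611] [ 3.14024988e+00 -2.22978671e-03  3.87963786e-02] [ -0.7969845  -13.90350326   4.55038073]
```

View pics/z_w17.png

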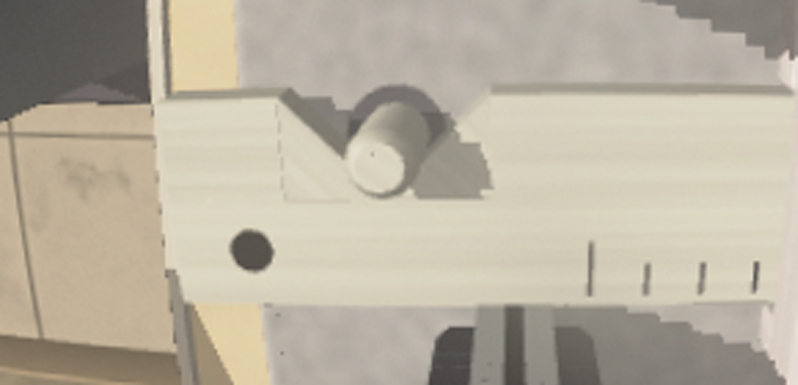

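>>> jog_arm(
  series=[
    [[0, -0.5, 0, 0, 0, 0, 0], [0, -1, 0, 0, 0, 0, 0], [0, -1, 0, 0, 0, 0, 0]],
  ],
)

```text
time_s: 21.9
ee_pos: [0.4577, -0.0691, 0.0889]
eef_rot: [3.14, -0.003, 0.039]
force: [-0.9, -19.3, 3.1]
finger_gap: 0.0002
```

```bash
python3 - <<'E'
from cell import arm
from h import *
import cv2
s,w=wshot("w18");print(s["time_s"],s["ee_pos"],s["eef_rot"],s["force"])
a=dict(np.load("w17.npz"))["img"]
cv2.imwrite("pics/z_w18.png",np.vstack([cv2.resize(x[135:245,140:420,::-1],None,fx=2.6,fy=2.6,interpolation=cv2.INTER_CUBIC) for x in (a,w["img"])]))
g=lambda im:cv2.cvtColor(im,cv2.COLOR_RGB2GRAY).astype(np.float32)
for n,(x0,y0,x1,y1) in dict(barL=(190,205,230,240),barM=(330,205,400,245),pin=(255,178,285,205),board=(230,130,330,158),boardscrew=(200,60,560,128)).items():
    print(n,cv2.phaseCorrelate(g(a)[y0:y1,x0:x1],g(w["img"])[y0:y1,x0:x1]))
E
```

```text
21.9 [ 0.45768114 -0.06913196  0.08890109] [ 3.13975889e+00 -3.02883066e-03  3.86752786e-02] [ -0.93603554 -19.2779715    3.14360513]
barL ((0.18757915638985168, -0.2334180374819823), 1.0058099355962542)
barM ((-0.058760545698262945, 0.14097621570887142), 0.9156305427352588)
pin ((-0.3445736802121324, 1.909440634117363), 0.9289318273096909)
board ((-0.6624231629806303, 0.39353685587865783), 0.8911545181274414)
boardscrew ((-0.5940637479845634, 0.8939846969964691), 0.9590152552098403)
```

View pics/z_w18.png

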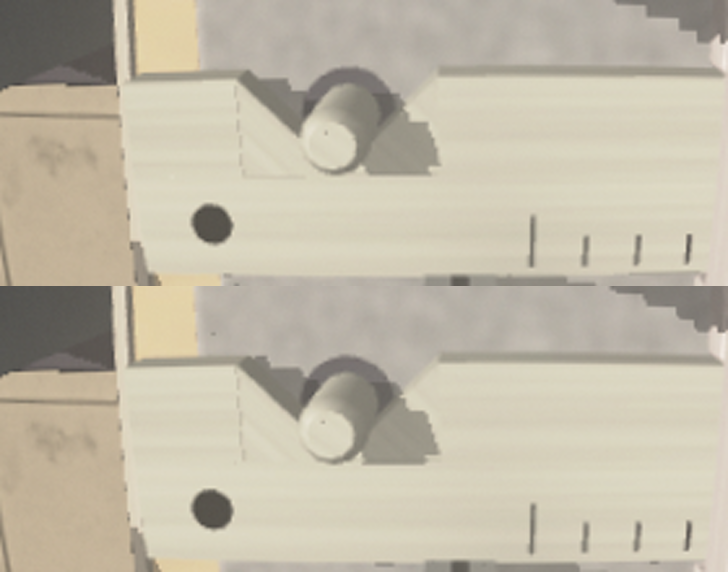

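>>> jog_arm(
  series=[
    [[0, -0.5, 0, 0, 0, 0, 0], [0, -1, 0, 0, 0, 0, 0], [0, -1, 0, 0, 0, 0, 0]],
  ],
)

```text
time_s: 22.2
ee_pos: [0.4578, -0.0687, 0.0889]
eef_rot: [3.139, -0.003, 0.039]
force: [-2.6, -26.9, 2.5]
finger_gap: -0.0002
```

```bash
python3 - <<'E'
from cell import arm
from h import *
import cv2
a=dict(np.load("w18.npz"))
s,w=wshot("w19");print(s["time_s"],s["ee_pos"],s["eef_rot"],s["force"])
g=lambda im:cv2.cvtColor(im,cv2.COLOR_RGB2GRAY).astype(np.float32)
for n,(x0,y0,x1,y1) in dict(barL=(190,205,230,240),barM=(330,205,400,245),pin=(255,178,285,205),board=(230,130,330,158),boardscrew=(200,60,560,128)).items():
    print(n,cv2.phaseCorrelate(g(a["img"])[y0:y1,x0:x1],g(w["img"])[y0:y1,x0:x1]))
for n in ("w16","w17","w18","w19"):
    d=dict(np.load(n+".npz"));print(n,wpr(d,d,(.4353,-.031,.034)))
E
```

```text
22.2 [ 0.45779176 -0.06868109  0.08891555] [ 3.1392104  -0.00347229  0.03879867] [ -2.64625126 -26.92840446   2.50228753]
barL ((0.0877044754550127, 0.0975938423048035), 1.034216707282596)
barM ((-0.024301939257497907, 0.2598906124933329), 1.0398593650923835)
pin ((-0.2421416270002208, 1.4293053187907425), 0.9955813313707893)
board ((-0.12088612554084932, 0.15997953067004111), 0.9985391674041748)
boardscrew ((-0.25203170394422614, 0.6708931176422865), 0.9866881293279154)
w16 [214.1736552  132.75603612]
w17 [267.12611976 190.04162769]
w18 [266.43180161 191.29438257]
w19 [266.12697119 192.24734464]
```

View pics/w19.png

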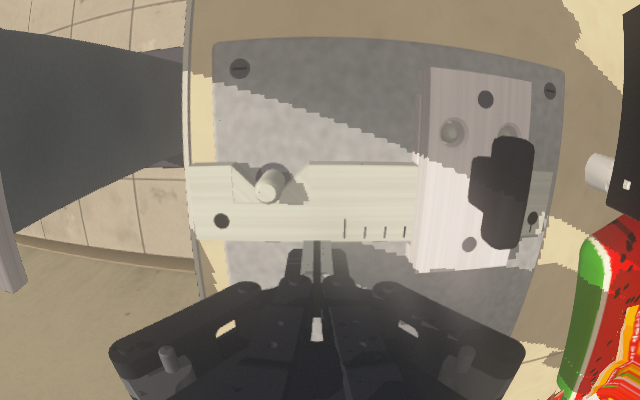

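>>> jog_arm(
  series=[
    [[0, 1.5, 0, 0, 0, 0, 0], [0, 3.5, 0, 0, 0, 0, 0], [0, 8, 0, 0, 0, 0, 0], [0, 15, -10, 0, 0, 0, 0], [10, 20, -45, 0, 0, 0, 0], [30, 20, -85, 0, 0, 0, 0], [50, 15, -120, 0, 0, 0, 0], [70, 5, -140, 0, 0, 0, 0], [70, 0, -140, 0, 0, 0, 0], [70, 0, -140, 0, 0, 0, 0], [70, 0, -140, 0, 0, 0, 0]],
  ],
)

```text
time_s: 23.17
ee_pos: [0.5257, -0.0636, 0.2275]
eef_rot: [-3.141, 0.002, 0.04]
force: [-0.9, -0.6, 0.4]
finger_gap: 0.0001
```

```bash
python3 - <<'E'
from cell import arm
from h import *
import cv2
s,w=wshot("w20");print(s["time_s"],s["ee_pos"],s["eef_rot"],s["force"])
cv2.imwrite("pics/w20c.png",cv2.resize(w["img"][60:200,170:400,::-1],None,fx=3.4,fy=3.4,interpolation=cv2.INTER_CUBIC))
E
```

```text
23.1667 [ 0.52566796 -0.06355961  0.22747319] [-3.14093486e+00  1.95433225e-03  3.97750089e-02] [-0.93587371 -0.55256306  0.35561587]
```

View pics/w20c.png

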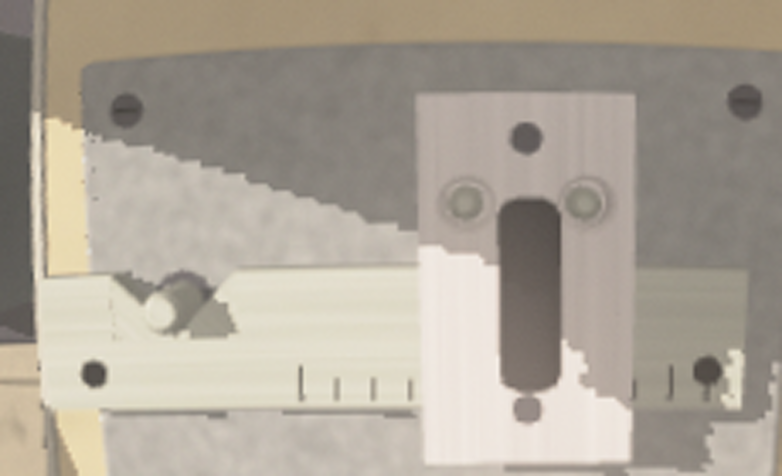

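```bash
python3 - <<'E'
from h import *
A=lambda p:(p[0]/3.4+170-.35,p[1]/3.4+60-.35)
barfit("w20",{k:A(p) for k,p in dict(t1=(43,279),t0=(41,407),n0=(112,275),n1=(236,268),e1=(747,271),e0=(742,408)).items()},A((160,312)))
w=dict(np.load("w20.npz"))
s=[wbp(w,w,*A(p),.012)[:2] for p in ((126,110),(745,101))];print("board screws ang",np.arctan2(*(s[1]-s[0])[::-1]))
hs=[wbp(w,w,*A(p),.022)[:2] for p in ((94,374),(707,371))];print("bar holes ang",np.arctan2(*(hs[1]-hs[0])[::-1]),np.linalg.norm(hs[1]-hs[0]))
A6=lambda p:(p[0]/3.6+175-.35,p[1]/3.6+55-.35);w=dict(np.load("w16.npz"))
hs=[wbp(w,w,*A6(p),.022)[:2] for p in ((73,353),(694,336))];print("w16 bar holes",np.arctan2(*(hs[1]-hs[0])[::-1]))
s=[wbp(w,w,*A6(p),.012)[:2] for p in ((110,82),(733,67))];print("w16 screws",np.arctan2(*(s[1]-s[0])[::-1]))
E
```

```text
bar 0.0351 [ 0.4352 -0.0309] [1.6 2.8 0.8 0.6 0.3 0.5] tcp in bar [ 0.08930802 -0.03582306]
pin [ 0.4355 -0.0308] in bar [0.00032526 0.00010709]
pin0 in bar [0.00015337 0.00028997]
board screws ang 0.04035049719511297
bar holes ang 0.03940650971372425 0.1698676138714036
w16 bar holes 0.05305295818457511
w16 screws 0.04087366109367888
```

```bash
python3 - <<'E'
from cell import arm
from h import *
import cv2
w=dict(np.load("w20.npz"));z=w["z_map"];M=w["mount"]
for n,(u,v) in dict(pl=(298,130),pr=(350,130),ptop=(325,92),pbot=(325,190),bar=(250,170)).items():
    d=wray(w,u,v);q=d/d[2]*z[v,u];print(n,(w["ee_pos"]+R(w["eef_rot"])@(M[:3,:3]@q+M[:3,3])).round(4))
c=arm.camera("scene")
for t in ["small_weight","dropper","tape_roll","weight","cap"]: print(t,[(np.round(d["xyz"],4),round(d["p"],2)) for d in arm.find_in(c,t)])
cv2.imwrite("pics/s20.png",c["img"][:,:,::-1])
E
```

```text
pl [ 0.5076 -0.0108  0.0339]
pr [ 0.5516 -0.0088  0.0342]
ptop [0.5291 0.0225 0.0325]
pbot [ 0.5329 -0.0628  0.0334]
bar [ 0.4635 -0.0496  0.0221]
small_weight [(array([0.4315, 0.2148, 0.0276]), 0.59)]
dropper [(array([0.4372, 0.1039, 0.0463]), 0.73), (array([ 0.4812, -0.1221,  0.0099]), 0.58)]
tape_roll [(array([ 0.5817, -0.3033,  0.0334]), 0.9)]
weight [(array([0.5398, 0.0932, 0.038 ]), 0.56)]
cap [(array([0.5417, 0.1849, 0.0246]), 0.95), (array([ 0.486 , -0.4319,  0.022 ]), 0.83), (array([ 0.5191, -0.0315,  0.0327]), 0.65)]
```

View pics/s20.png

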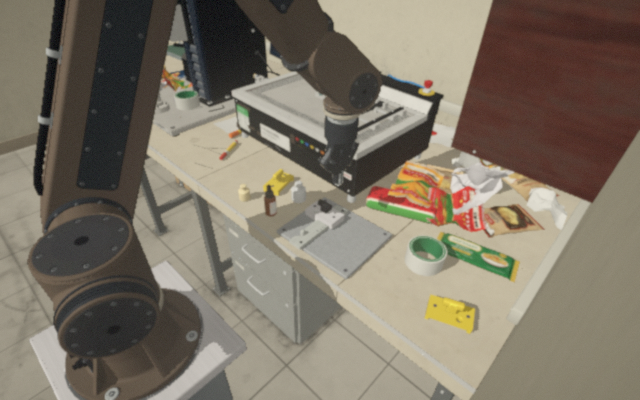

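The scene picture shows the cap on block and bar at (325,212) and the weight standing at (298,190). The dropper (270,200), small weight (244,192) and tape roll (427,255) stand where they were, and the robot is clear of everything. I'm handing in the job.

```bash
python3 - <<'E'
from cell import arm
print(arm.sign_off(), arm.state()["time_s"])
E
```

```text
the job is handed in; nothing more can be done
the job is handed in; nothing more can be done
```

I set up the cutting guide as asked and handed it in. The last time I read was 23.2 s of the 61 s allowed, just before the final checks.

- **Weight:** I lifted it off the board first. It stands on bare worktop at about (0.55, 0.105).
- **Straight-edge:** I slid it onto the pin, with one push on its end and one on its plain edge. I then swung it round the pin until it met the stop, with 15 N at contact.
- **Cap:** I pinched the aluminium cap by its handle and lowered it over both dowels until it bore on block and bar.

**One check disagreed along the way.** After the cap was on, the bar read about 0.012 rad over-turned, with the notch 1–2 mm short of the pin. I pressed the plain edge by the notch with up to 27 N, and that closed the gap.

**Last checks:**

| Check | Reading | Expected |
|---|---|---|
| Bar yaw (from its holes) | 0.039 rad | 0.040 rad (board) |
| Pin position in the bar's frame | about 0.3 mm off home | 0 |
| Cap plate top, height | 33–34 mm | 34 mm |

Both dowels show in the cap's holes. In the scene picture the tape roll, dropper bottle and small weight stand within about 3 mm of their first readings, which is inside the network's error. The top camera's network had earlier missed all but the tape roll, so I relied on the scene camera for those. The robot was touching nothing when I handed in.

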